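# Set up the glazing board

## Task

Set up for glazing the painted panels: slide every panel from the table up the sloping board until its top edge rests squarely against the lath at the top, with no panel hanging over the board's sides, and lift the wax pot by its handle off the warming plate and set it down gently, upright, wholly on the cork mat. Glaze skins over in the open, so leave both tubs covered until all the panels are up; then take the lid off each tub and lay both lids down flat, knob up, on the green cutting mat. Do not tip the pot or the tubs, and leave the bottles and brushes where they are.

Things in the scene. Friction and masses are not known exactly. Their poses are not given: they have to be found in the camera images.
- board: Sloping plywood board, fixed, 480 mm wide. Origin: middle of its low edge (toe), on the table; x level towards its high end, y along the toe, z up. From the toe (no step) the face rises at 10 degrees for 160 mm along the slope to the near face of the dark lath along the top, 16 mm high. A panel square against the lath has its centre at x = +0.112, z = +0.029 m in this frame.
- panel1_c (a point): Centre (9 mm up) of a wooden panel, 90 x 90 x 18 mm, about 0.1 kg, face painted gold and black; too wide to grip. x, y along its edges, z out of the face. Starts flat on the table just below the board's toe, within 0.15 rad of square to it; panels in any order, about 110 mm apart along the toe. Three or all four are there; an absent one reads None.
- panel2_c (a point): Centre (9 mm up) of a wooden panel, 90 x 90 x 18 mm, about 0.1 kg, face painted teal with a gold patch; too wide to grip. x, y along its edges, z out of the face. Starts flat on the table just below the board's toe, within 0.15 rad of square to it; panels in any order, about 110 mm apart along the toe. Three or all four are there; an absent one reads None.
- panel3_c (a point): Centre (9 mm up) of a wooden panel, 90 x 90 x 18 mm, about 0.1 kg, face painted cream with a gold and a purple band; too wide to grip. x, y along its edges, z out of the face. Starts flat on the table just below the board's toe, within 0.15 rad of square to it; panels in any order, about 110 mm apart along the toe. Three or all four are there; an absent one reads None.
- panel4_c (a point): Centre (9 mm up) of a wooden panel, 90 x 90 x 18 mm, about 0.1 kg, face painted purple with a teal band; too wide to grip. x, y along its edges, z out of the face. Starts flat on the table just below the board's toe, within 0.15 rad of square to it; panels in any order, about 110 mm apart along the toe. Three or all four are there; an absent one reads None.
- mat: Green cutting mat, fixed, 450 (its x) x 300 (its y) x 3 mm. Origin: centre of its underside, on the table; z up.
- warmer: White round electric warming plate, fixed on the green mat, 120 mm across, with a flat dark top of 100 mm diameter 45 mm above its underside. Origin: centre of its underside (on top of the mat).
- cork: Round cork mat, fixed on the green mat, 116 mm across, 8 mm thick. Origin: centre of its underside (on top of the green mat).
- pot_c (a point): Steel pot of set wax, 72 mm across, 70 mm high, 0.33 to 0.55 kg, on the warming plate. Point: on its axis, 35 mm above its underside; z up. A rigid arched handle, 81 mm wide, stands over it in the pot's own y-z plane; its top is a straight wooden grip, 12 mm thick, 44 mm long along the pot's y, its centre 93 mm above this point and 58 mm above the rim, free all round.
- tub_gold_c (a point): White plastic tub with a gold band, loose, of 80 mm diameter and 70 mm high, 0.35 kg, on the green mat. The point is on its axis 35 mm above its underside, half-way up.
- lid_gold_c (a point): Lid of the gold tub, loose, 50 g, 40 mm high: 6 mm locating disc (66 mm diameter, loose in the tub's mouth), 6 mm flange (88 mm diameter, on the tub's rim), then a gold knob 24 mm in diameter, 28 mm high. Point: on its axis 20 mm above its underside (knob from 8 mm below to 20 mm above it). On the tub it is 49 mm above the tub's point; flat on the green mat, 23 mm above the table.
- tub_teal_c (a point): White plastic tub with a teal band, loose, of 80 mm diameter and 70 mm high, 0.35 kg, on the green mat. The point is on its axis 35 mm above its underside, half-way up.
- lid_teal_c (a point): Lid of the teal tub, loose, 50 g, 40 mm high: 6 mm locating disc (66 mm diameter, loose in the tub's mouth), 6 mm flange (88 mm diameter, on the tub's rim), then a teal knob 24 mm in diameter, 28 mm high. Point: on its axis 20 mm above its underside (knob from 8 mm below to 20 mm above it). On the tub it is 49 mm above the tub's point; flat on the green mat, 23 mm above the table.
- paint: Bystander: small red paint bottle, 28 mm across, 60 mm high, on the green mat among the other things. Origin: centre of its underside.
- glue: Bystander: white glue bottle, 40 mm across, 120 mm high, to the right of the board. Origin: centre of its underside.
- brush_blue: Bystander: long blue-handled paint brush, 240 mm, lying on the table between robot and panels. Origin: where handle meets ferrule.
- brush_wood: Bystander: wooden paint brush, 220 mm, lying on the table to the right of the panels. Origin: where handle meets ferrule.
Things that resemble listed ones, but are neither listed nor needed, are in the scene too. Leave any red look-alike of the part that bears panel2_c alone.

How it is judged:
On the way, in this order (a step that is already met when the one before it is completed fails the run):
1. Every panel present lies on the board against the top lath, while both tubs still have their lids on (x of each of panel1_c, panel2_c, panel3_c, panel4_c in the frame of board above 0.1067 m and z of panel1_c in the frame of board between 0.023 and 0.036 m and y of panel1_c in the frame of board between -0.2 and 0.2 m and angle between each of panel1_c, panel2_c, panel3_c, panel4_c's own z axis and vertical below 0.26 rad and z of panel2_c in the frame of board between 0.023 and 0.036 m and y of panel2_c in the frame of board between -0.2 and 0.2 m and z of panel3_c in the frame of board between 0.023 and 0.036 m and y of panel3_c in the frame of board between -0.2 and 0.2 m and z of panel4_c in the frame of board between 0.023 and 0.036 m and y of panel4_c in the frame of board between -0.2 and 0.2 m and horizontal distance between lid_gold_c and tub_gold_c below 0.02 m and z of lid_gold_c in the frame of tub_gold_c above 0.04 m and horizontal distance between lid_teal_c and tub_teal_c below 0.02 m and z of lid_teal_c in the frame of tub_teal_c above 0.04 m), for 0.2 s.
2. Both lids are off their tubs (distance between lid_gold_c and tub_gold_c above 0.075 m and distance between lid_teal_c and tub_teal_c above 0.075 m), for 0.2 s.
At the end, for the whole second after the job is handed in: Panels present: face up on the slope, top edge within 5 mm of the lath, sides on the board (5 mm over at most). Pot: upright on the cork, axis within 22 mm of its centre. Both lids: flat, knob up, centres within the green mat. Tubs upright. All at rest (x of each of panel1_c, panel2_c, panel3_c, panel4_c in the frame of board above 0.1067 m and z of panel1_c in the frame of board between 0.023 and 0.036 m and y of panel1_c in the frame of board between -0.2 and 0.2 m and angle between each of panel1_c, panel2_c, panel3_c, panel4_c's own z axis and vertical below 0.26 rad and z of panel2_c in the frame of board between 0.023 and 0.036 m and y of panel2_c in the frame of board between -0.2 and 0.2 m and z of panel3_c in the frame of board between 0.023 and 0.036 m and y of panel3_c in the frame of board between -0.2 and 0.2 m and z of panel4_c in the frame of board between 0.023 and 0.036 m and y of panel4_c in the frame of board between -0.2 and 0.2 m and linear speed of each of panel1, panel2, panel3, panel4, pot, lid_gold, lid_teal below 0.02 m/s and horizontal distance between pot_c and cork below 0.022 m and z of pot_c in the frame of cork below 0.048 m and angle between pot_c's own z axis and vertical below 0.08 rad and z of each of lid_gold_c, lid_teal_c in the frame of mat below 0.028 m and angle between each of lid_gold_c, lid_teal_c, tub_gold_c, tub_teal_c's own z axis and vertical below 0.1 rad and x of lid_gold_c in the frame of mat between -0.225 and 0.225 m and y of lid_gold_c in the frame of mat between -0.15 and 0.15 m and x of lid_teal_c in the frame of mat between -0.225 and 0.225 m and y of lid_teal_c in the frame of mat between -0.15 and 0.15 m); the robot touches nothing.
It fails at once if the wax pot is tipped (angle between pot_c's own z axis and vertical above 0.6 rad).
It fails at once if the pot is dropped onto the cork mat instead of being set down (it falls 3 cm or more) (linear speed of pot above 0.6 m/s and horizontal distance between pot_c and cork below 0.05 m and z of pot_c in the frame of cork between 0.05 and 0.12 m).
It fails at once if a glaze tub is tipped (angle between any of tub_gold_c, tub_teal_c's own z axis and vertical above 0.35 rad).
It fails at once if a bottle or a brush is pushed away (more than 4 cm) (distance of any of paint, glue, brush_blue, brush_wood from where it was at the start of the episode above 0.04 m).
Of panel1, panel2, panel3, panel4 only 3 to 4 are there at a start; the rules pass over those that are not, and their reading is None.
At some moment in a run one of panel1, panel2, panel3, panel4, pot may be knocked a few centimetres aside while the robot is not near it.
It also fails if it takes over 200 s, if anything falls off the work surface, if the arm or the gripper's body presses on something with over 40 N, if the wrist force passes 120 N, or if a joint passes its speed limit or range.

## Robot

A 6-joint arm with a two-finger parallel gripper is mounted at the origin on the work surface. World frame = base frame: x ahead of the robot, y to its left, z up, the work surface at z = 0. Lengths are in m, angles in rad, forces in N, time in s.
With the tool pointing down it reaches from about 0.3 to 0.875 m from the base axis. Payload 6.4 kg.
Tool frame: the origin (TCP) lies midway between the tips of the shut fingers; the grasp point (between the pads) lies 19 mm behind it; z points along the fingers, y is the line along which they close (so a half turn about z gives the same grasp; the last joint's range is limited). The gripper opens to 85 mm and grips with 20 to 120 N. Pads are 22 mm wide; open, the fingers measure 114 mm over their backs; the gripper's body (76 mm by 85 mm) begins 54 mm behind the grasp point. The pads swing forward as they close: fully open they stand 13 mm farther back than shut.
Start: joints at [-1.361, 0.181, 1.607, -0, 1.354, -0.206], TCP at [0.232, -0.526, 0.231] pointing down, gripper open.
Joint ranges: [-2.99, 2.99], [-0.89, 2.07], [0.3, 2.58], [-1.14, 4.28], [0, 2.63], [-3.12, 3.12]. Speed limits (rad/s): [2.57, 2.57, 3.01, 3.14, 3.14, 3.14].

## Interface

Orientations are given as a unit quaternion [w, x, y, z].
In Python, from bench import ctrl gives the robot as it stands.
- The arm moves only by the tool send_rows, never from a script. Its argument "motion" is a list of rows, each a list of 7 numbers: the turn, a rotation vector about the tool's x, y, z in degrees, then the shift along the tool's x, y, z in mm, then the closure, from -1 (fully open) to 1 (shut). In form: [[rx, ry, rz, tx, ty, tz, grip], ...]. A call has exactly 10 rows; each row shifts and turns the commanded pose from where the row before left it, along the tool's axes as they then stand; what a row does not reach is not made up. A row lasts 1/10 s, in which the tool goes at most 50 mm and 8.59 degrees, less where a joint would pass 70% of its speed; a pose out of reach is approached as far as the arm can. A call is refused whole if a number of a shift passes 50 or a number of a turn 8.59, either way. A call with a gripper value outside its range is refused whole. The fingers move at their own pace and stop on an object; the grip force is fixed at half the most. Time passes only in rows, so rows that do not move let the fingers close, or fill a call up. It gives the time, the measured TCP pose, the force, the opening and the grip force at its end, in the units of the state.
- ctrl.get_obs(): the state, without advancing time (a new reading comes with each control period).
- ctrl.camera(name): name is "side" or "top"; returns a dict with "color" (384x512x3 uint8, red, green, blue), "z_map" (384x512 float32, m along the optical axis (not along the pixel's ray), 0 where there is no reading), "mtx" (3x3 intrinsics, pixels), "extrinsics" (4x4, takes a point from camera to world coordinates). Camera axes: x right, y down, z forward; pixel columns grow to the right and rows downward; lengths in m; the calibration is good to about 2 mm. A picture is of the moment at which its call begins.
- ctrl.hand_in(): hands the job in; it is judged then, once.
The state is a dict: "time_s": time; "q": joint angles; "dq": joint speeds; "joint_efforts": joint torques, N m; "eef_pos": TCP position; "eef_rot": TCP orientation; "wrist_force": force on the tool from outside, world axes, zero at the start; "torque": the same for the moment, N m; "opening": opening from 0.0 (shut) to 1.0 (fully open); "grasp_force": force on a finger pad.
Only numpy, scipy, OpenCV 4.12 (cv2) and the standard library are available. Lean on these libraries where they do the work, as an engineer would, in place of code of your own. Each camera call takes 0.05 s, during which the arm holds its last target. There are 200 camera calls.

## Working session

There is one attempt and no reset: what is moved stays moved. The work goes in short steps, Python scripts to look and compute and a tool call to move; the robot and the scene stay as the last step left them, time stands still between calls to the robot, and variables do not carry over. Pictures are saved under pics/ and viewed, at most 14 in all, crops included, and the job is handed in when it is done.

Besides the shell and the picture viewer there is one more tool, called after "Emit:" by a JSON object that holds its "name" and its "arguments". send_rows: Moves the arm, as the interface text tells. Its arguments: {"type":"object","properties":{"motion":{"type":"array","items":{"type":"array","items":{"type":"number"}}}},"required":["motion"]}

```bash
ls; mkdir -p pics; cat > h.py <<'E'
from bench import ctrl
import numpy as np, cv2
from scipy.spatial.transform import Rotation as R
def snap(name,fn=None,scale=1.5):
    c=ctrl.camera(name)
    np.savez(f'/tmp/{name}.npz',**c)
    if fn: cv2.imwrite('pics/'+fn,cv2.resize(c['color'][:,:,::-1],None,fx=scale,fy=scale,interpolation=cv2.INTER_CUBIC))
    return c
def cloud(c):
    z=c['z_map']; K=c['mtx']; v,u=np.mgrid[:z.shape[0],:z.shape[1]]
    P=np.stack([(u-K[0,2])/K[0,0]*z,(v-K[1,2])/K[1,1]*z,z],-1)
    E=c['extrinsics']; return P@E[:3,:3].T+E[:3,3]
E
python3 - <<'E'
from h import *
for n in('top','side'):
    c=snap(n,n+'1.png'); print(n,c['extrinsics'].round(3).tolist(),c['mtx'].round(1).tolist())
print(ctrl.get_obs())
E
```

```text
pics
top [[0.003, -0.991, 0.134, 0.227], [-1.0, -0.003, -0.004, -0.077], [0.004, -0.134, -0.991, 1.313], [0.0, 0.0, 0.0, 1.0]] [[442.6, 0.0, 249.5], [0.0, 442.6, 196.9], [0.0, 0.0, 1.0]]
side [[-0.995, -0.038, 0.096, 0.23], [-0.101, 0.557, -0.824, 1.143], [-0.022, -0.829, -0.558, 0.912], [0.0, 0.0, 0.0, 1.0]] [[479.2, 0.0, 256.8], [0.0, 479.2, 181.5], [0.0, 0.0, 1.0]]
{'time_s': 0.1, 'q': array([-1.36129852e+00,  1.81487302e-01,  1.60791943e+00,  1.66990185e-05,
        1.35380003e+00, -2.06325660e-01]), 'dq': array([ 1.45133969e-04, -1.40192602e-03, -1.55886748e-03, -6.71933905e-04,
        1.67403779e-04,  9.26528143e-05]), 'joint_efforts': array([-7.52441701e-05, -4.45882237e+01, -3.52236450e+01, -4.99917114e-04,
        4.15317452e-03, -1.56226554e-05]), 'eef_pos': array([ 0.23216802, -0.52549527,  0.23045717]), 'eef_rot': array([-8.07065515e-04,  9.78464156e-01,  2.06415223e-01,  6.87219306e-06]), 'wrist_force': array([-0.42195604,  0.10882164, -0.42757187]), 'torque': array([-0.01195428,  0.01734035, -0.02316749]), 'grasp_force': 0.0, 'opening': 0.9969555265266797}
```

View pics/top1.png

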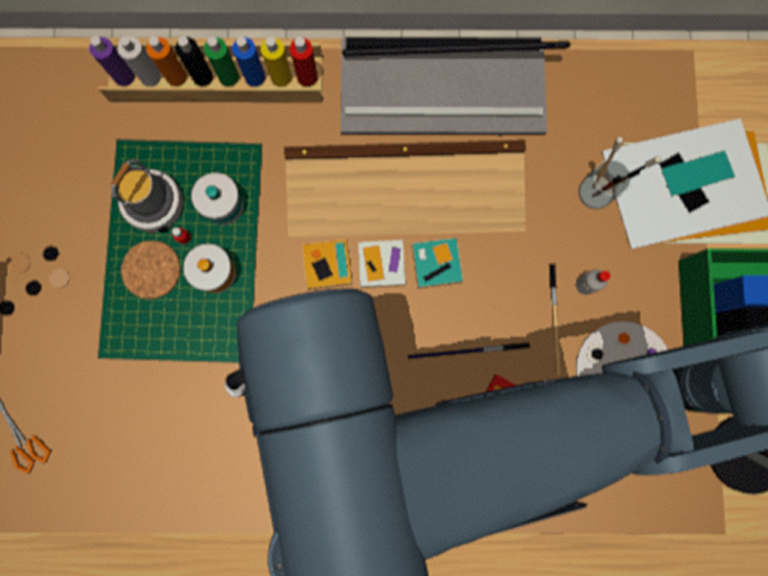

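View pics/side1.png

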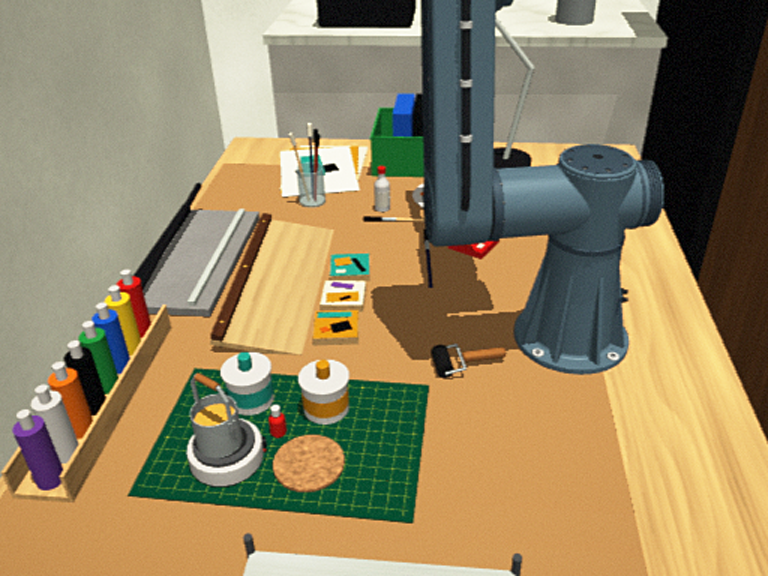

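Top view: the panels are gold/black (327,264), cream (381,263) and teal (437,262), and the purple one is absent. The pot on the warmer is at (150,195), its grip near (125,172), and the cork at (150,269). The teal tub is at (214,196), the gold tub at (208,267), the red paint bottle at (180,235) and the blue brush at (470,350). Possible mix-ups:
- For panel2, the teal card on paper (695,172) and a red look-alike (500,383).
- For the cork, the jar lids on the left.
- For the pot, the warmer rim (150,198).

My choices follow the descriptions.

```bash
cat > meas.py <<'E'
from h import *
def panels(P,col,xmax_line=None,show=True):
    pass
E
python3 - <<'E'
from h import *
c=dict(np.load('/tmp/top.npz')); P=cloud(c); col=c['color']; Z=P[...,2]
hsv=cv2.cvtColor(col,cv2.COLOR_RGB2HSV)
def rep(u,v,r=6):
    p=P[v-r:v+r,u-r:u+r].reshape(-1,3); return np.median(p,0).round(4), p[:,2].min().round(3),p[:,2].max().round(3)
s=1.5
for n,u,v in [('p1',327,264),('p3',381,263),('p2',437,262),('cork',150,269),('boardlow',406,225),('boardhi',406,165),('lath',406,149),('table',380,300),('mat',120,320),('tealknob',212,192),('goldknob',204,265),('p4slot',492,262)]:
    print(n,rep(int(u/s),int(v/s),3))
# panels via height
m=((Z>0.012)&(Z<0.026)).astype(np.uint8); m[:int(238/s)]=0; m[int(295/s):]=0; m[:,:int(290/s)]=0; m[:,int(470/s):]=0
n,l,st,ce=cv2.connectedComponentsWithStats(m)
for i in range(1,n):
    if st[i,4]<200: continue
    p=P[l==i][:,:2].astype(np.float32)
    r=cv2.minAreaRect(p*1000); print('panel',np.round(r[0],1),np.round(r[1],1),round(r[2],2),st[i,4],np.median(P[l==i][:,2]).round(4))
# knobs
for nm,lo,hi,box in [('knobs/pot',0.09,0.115,(100,160,250,300)),('flange',0.07,0.085,(100,160,250,300)),('grip',0.165,0.195,(100,140,250,300))]:
    m=((Z>lo)&(Z<hi)).astype(np.uint8); k=np.zeros_like(m); x0,y0,x1,y1=[int(a/s) for a in box]; k[y0:y1,x0:x1]=1
    n,l,st,ce=cv2.connectedComponentsWithStats(m*k)
    for i in range(1,n):
        if st[i,4]<8: continue
        q=P[l==i]; print(nm,st[i,4],(ce[i]*s).round(0),q.mean(0).round(4),q.min(0).round(3),q.max(0).round(3),np.round(cv2.minAreaRect((q[:,:2]*1000).astype(np.float32)),1) if 0 else cv2.minEnclosingCircle((q[:,:2]*1000).astype(np.float32)))
# lath & board edges
m=((Z>0.036)&(Z<0.06)).astype(np.uint8); m[:int(135/s)]=0;m[int(165/s):]=0;m[:,:int(280/s)]=0;m[:,int(530/s):]=0
q=P[m>0]; print('lath',cv2.minAreaRect((q[:,:2]*1000).astype(np.float32)))
wood=((hsv[...,0]<30)).astype(np.uint8)
bx=(slice(int(158/s),int(230/s)),slice(int(295/s),int(518/s))); q=P[bx].reshape(-1,3); A=np.c_[q[:,:2],np.ones(len(q))]; print('plane',np.linalg.lstsq(A,q[:,2],rcond=None)[0])
E
```

```text
p1 (array([0.466 , 0.0129, 0.0196]), np.float64(0.015), np.float64(0.024))
p3 (array([ 0.4694, -0.094 ,  0.0196]), np.float64(0.013), np.float64(0.027))
p2 (array([ 0.4729, -0.2042,  0.0198]), np.float64(0.016), np.float64(0.025))
cork (array([0.4574, 0.3652, 0.0121]), np.float64(0.005), np.float64(0.017))
boardlow (array([ 0.5492, -0.1425,  0.005 ]), np.float64(-0.005), np.float64(0.01))
boardhi (array([ 0.667 , -0.1419,  0.025 ]), np.float64(0.02), np.float64(0.032))
lath (array([ 0.694 , -0.1411,  0.0462]), np.float64(0.041), np.float64(0.052))
table (array([ 0.3971, -0.0914,  0.001 ]), np.float64(-0.006), np.float64(0.008))
mat (array([0.3563, 0.4211, 0.0038]), np.float64(-0.002), np.float64(0.008))
tealknob (array([0.5857, 0.2243, 0.1072]), np.float64(0.102), np.float64(0.111))
goldknob (array([0.4491, 0.2329, 0.1075]), np.float64(0.105), np.float64(0.111))
p4slot (array([ 0.4764, -0.3173,  0.0017]), np.float64(-0.002), np.float64(0.008))
panel [467.4  13.4] [90.7 90.1] 7.02 907 0.0193
panel [ 471.2 -206.5] [90.9 90.4] 7.41 903 0.0193
panel [469.1 -95.4] [90.5 89.9] 3.84 900 0.0
[... 484 characters left out ...]
2 0.0795] [0.546 0.182 0.072] [0.633 0.269 0.085] ((589.2822875976562, 224.73736572265625), 44.4650764465332)
flange 44 [151. 200.] [0.5767 0.3457 0.0772] [0.561 0.331 0.07 ] [0.606 0.378 0.085] ((584.7496337890625, 355.4212951660156), 31.253015518188477)
flange 661 [207. 266.] [0.4489 0.2334 0.0792] [0.407 0.19  0.071] [0.492 0.277 0.085] ((450.27215576171875, 234.18746948242188), 44.355506896972656)
grip 109 [120. 174.] [0.5954 0.367  0.1787] [0.564 0.35  0.165] [0.626 0.384 0.186] ((594.9722900390625, 367.57745361328125), 35.20592498779297)
lath ((694.1851806640625, -140.357177734375), (26.882102966308594, 477.21234130859375), 2.089150905609131)
plane [-0.7075699   0.01652721  0.45451309]
```

```bash
python3 - <<'E'
from h import *
c=dict(np.load('/tmp/top.npz'))['color'][:,:,::-1]
a=cv2.resize(c[85:215,65:340],None,fx=2.9,fy=2.9,interpolation=cv2.INTER_CUBIC); cv2.imwrite('pics/crop1.png',a); print(a.shape)
E
```

```text
(377, 798, 3)
```

View pics/crop1.png

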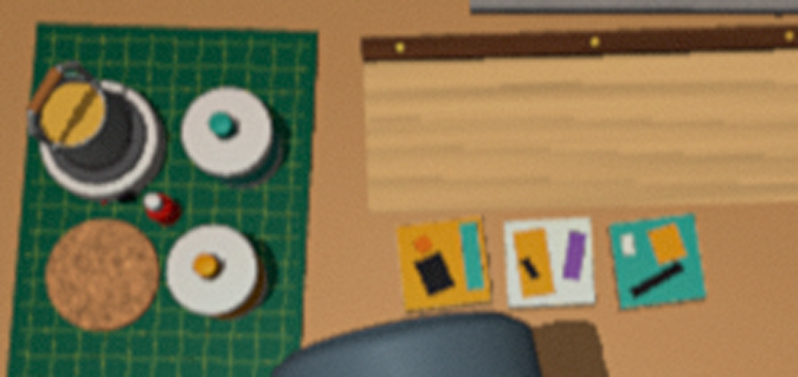

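The crop confirms the choices. Gold/black is at (443,263), cream at (549,262), teal with gold patch at (657,258), and the pot grip is at (46,90) in the crop. Next I refine the board, mat, cork and grip.

```bash
cat > meas.py <<'E'
from h import *
def line(a):
    return np.polyfit(a[:,1],a[:,0],1)
E
python3 - <<'E'
from h import *
c=dict(np.load('/tmp/top.npz')); P=cloud(c); col=c['color'].astype(int); Z=P[...,2]
bx=np.zeros(Z.shape,bool); bx[108:150,200:340]=True
q=P[bx&(c['z_map']>0)]; 
for _ in range(3):
    A=np.c_[q[:,:2],np.ones(len(q))]; k=np.linalg.lstsq(A,q[:,2],rcond=None)[0]; e=A@k-q[:,2]; q=q[abs(e)<0.008]
print('plane',k, 'slope',np.degrees(np.arctan(np.hypot(*k[:2]))),'dir',np.degrees(np.arctan2(k[1],k[0])), 'x0 at y=-.14 z=0:',-(k[2]+k[1]*-.14)/k[0],' z=.001:',(0.001-(k[2]+k[1]*-.14))/k[0])
# color profiles along column for lath near edge / toe, using ray intersect with known plane heights
K=c['mtx'];E=c['extrinsics']
def ray(u,v,zp):
    d=E[:3,:3]@np.array([(u-K[0,2])/K[0,0],(v-K[1,2])/K[1,1],1]); o=E[:3,3]; return o+d*(zp-o[2])/d[2]
L=[];T=[]
for u in range(200,345,8):
    g=col[:,u-2:u+3].sum((1,2))/5
    d=np.diff(g); v=95+np.argmax(d[95:115]); L.append(ray(u,v+.5,0.028+0.0))
    # toe: saturation change
    b=col[:,u-2:u+3,2].mean(1); d=np.diff(b); w=150+np.argmin(d[150:165]); T.append(ray(u,w+.5,0.0))
L=np.array(L);T=np.array(T)
for n,a in(('lathbase',L),('toe',T)):
    f=np.polyfit(a[:,1],a[:,0],1); r=a[:,0]-np.polyval(f,a[:,1]); a=a[abs(r)<.004]; f=np.polyfit(a[:,1],a[:,0],1); print(n,'x at y=-.14',np.polyval(f,-.14).round(4),'slope deg',np.degrees(np.arctan(-f[0])).round(2),r.round(3))
hsv=cv2.cvtColor(c['color'],cv2.COLOR_RGB2HSV)
g=((hsv[...,0]>60)&(hsv[...,0]<85)&(hsv[...,1]>120)).astype(np.uint8); g[:,180:]=0; g=cv2.morphologyEx(g,cv2.MORPH_OPEN,np.ones((3,3)))
q=P[(g>0)&(Z<.012)]; print('mat',cv2.minAreaRect((q[:,:2]*1000).astype(np.float32)))
# cork
ck=((hsv[...,0]<20)&(hsv[...,1]>60)&(Z>0.0)&(Z<.022)).astype(np.uint8); ck[:155]=0;ck[205:]=0;ck[:,:75]=0;ck[:,125:]=0; ck=cv2.morphologyEx(ck,cv2.MORPH_OPEN,np.ones((3,3)))
q=P[ck>0]; print('cork',q.mean(0),cv2.minEnclosingCircle((q[:,:2]*1000).astype(np.float32)))
m=(Z>0.16)&(Z<0.2); m[:95]=0;m[135:]=0;m[:,:66]=0;m[:,110:]=0
q=P[m]; w=np.linalg.svd(q[:,:2]-q[:,:2].mean(0),full_matrices=False); print('grip',q.mean(0),'dir',np.degrees(np.arctan2(w[2][0,1],w[2][0,0])),w[1]/np.sqrt(len(q)))
h=hsv[m]; o=(h[:,0]<20)&(h[:,1]>100); q=q[o]; w=np.linalg.svd(q[:,:2]-q[:,:2].mean(0),full_matrices=False); print('wood',len(q),q.mean(0),np.degrees(np.arctan2(w[2][0,1],w[2][0,0])),w[1]/np.sqrt(len(q)))
E
```

```text
plane [ 0.1752354   0.0052673  -0.09086877] slope 9.94373098824982 dir 1.7217036228388674 x0 at y=-.14 z=0: 0.5227607582526755  z=.001: 0.5284673678744549
lathbase x at y=-.14 0.6845 slope deg 1.94 [ 0.001  0.    -0.    -0.001  0.001  0.001 -0.    -0.001 -0.002  0.001
  0.    -0.001 -0.001  0.001  0.    -0.    -0.001  0.001  0.001]
toe x at y=-.14 0.5232 slope deg 3.6 [ 0.015 -0.002  0.     0.005  0.004 -0.013 -0.011  0.009 -0.014  0.007
  0.009 -0.021 -0.016  0.008  0.003  0.005  0.004  0.006  0.001]
mat ((499.6847229003906, 306.35430908203125), (297.709228515625, 443.56060791015625), 88.30342864990234)
cork [0.45492475 0.3630533  0.01116491] ((455.0811462402344, 364.05596923828125), 58.71193313598633)
grip [0.59539461 0.36691984 0.17752575] dir 150.75795232186263 [0.01970042 0.00288432]
wood 78 [0.5956624  0.36664049 0.18008293] 151.30133579366117 [0.01258866 0.00309498]
```

```bash
cat >> h.py <<'E'
def rel(x,y,z,yaw=None):
    o=ctrl.get_obs(); w=o['eef_rot']; Rm=R.from_quat([*w[1:],w[0]]).as_matrix(); p=o['eef_pos']
    cy=np.degrees(np.arctan2(Rm[1,0],Rm[0,0])); yaw=cy if yaw is None else yaw
    a=np.radians(yaw); Rt=np.array([[np.cos(a),np.sin(a),0],[np.sin(a),-np.cos(a),0],[0,0,-1]])
    t=Rt.T@(np.array([x,y,z])-p)*1000
    print('t',round(o['time_s'],2),'p',p.round(4),'yaw',round(cy,2),'tilt',round(np.degrees(np.arccos(-Rm[2,2])),2),'-> rz',round(cy-yaw,2),'shift',t.round(1),'F',o['wrist_force'].round(1),'open',round(o['opening'],3),'gf',round(o['grasp_force'],1))
E
python3 -c "
from h import *
rel(.39,-.209,.10,1.95)"
```

```text
t 0.1 p [ 0.2322 -0.5255  0.2305] yaw 23.82 tilt 0.09 -> rz 21.87 shift [ 168.5 -310.9  130.5] F [-0.4  0.1 -0.4] open 0.997 gf 0.0
```

Emit:
{"name": "send_rows", "arguments": {"motion": [[0, 0, 7.3, 0, 0, 0, 0.2], [0, 0, 7.3, 0, 0, 0, 0.2], [0, 0, 7.3, 0, 0, 0, 0.2], [0, 0, 0, 24, -43, 18, 0.2], [0, 0, 0, 24, -43, 18, 0.2], [0, 0, 0, 24, -43, 18, 0.2], [0, 0, 0, 24, -43, 18, 0.2], [0, 0, 0, 24, -43, 18, 0.2], [0, 0, 0, 24, -43, 18, 0.2], [0, 0, 0, 24, -43, 18, 0.2]]}}

```text
time_s: 1.1
eef_pos: [0.3831, -0.2319, 0.1104]
eef_rot: [-0.0, 1.0, 0.017, 0.0]
wrist_force: [1.4, -0.6, -0.4]
opening: 0.402
grasp_force: 0.0
```

```bash
python3 -c "
from h import *
rel(.39,-.209,.006,1.95)"
```

```text
t 1.1 p [ 0.3831 -0.2319  0.1104] yaw 1.9 tilt 0.01 -> rz -0.05 shift [  7.7 -22.6 104.4] F [ 1.4 -0.6 -0.4] open 0.402 gf 0.0
```

Emit:
{"name": "send_rows", "arguments": {"motion": [[0, 0, 0, 0, -10, 0, 0.2], [0, 0, 0, 0, 0, 20, 0.2], [0, 0, 0, 0, 0, 20, 0.2], [0, 0, 0, 0, 0, 20, 0.2], [0, 0, 0, 0, 0, 20, 0.2], [0, 0, 0, 0, 0, 5, 0.2], [0, 0, 0, 0, 0, 4, 0.2], [0, 0, 0, 0, 0, 0, 0.2], [0, 0, 0, 0, 0, 0, 0.2], [0, 0, 0, 0, 0, 0, 0.2]]}}

```text
time_s: 2.1
eef_pos: [0.3829, -0.2243, 0.0229]
eef_rot: [0.001, 1.0, 0.017, 0.001]
wrist_force: [-0.2, -0.0, -0.5]
opening: 0.402
grasp_force: 0.0
```

```bash
python3 -c "
from h import *
rel(.39,-.209,.006,1.95); snap('side','side2.png')"
```

```text
t 2.1 p [ 0.3829 -0.2243  0.0229] yaw 1.92 tilt 0.09 -> rz -0.03 shift [  7.6 -15.1  16.9] F [-0.2 -0.  -0.5] open 0.402 gf 0.0
```

View pics/side2.png

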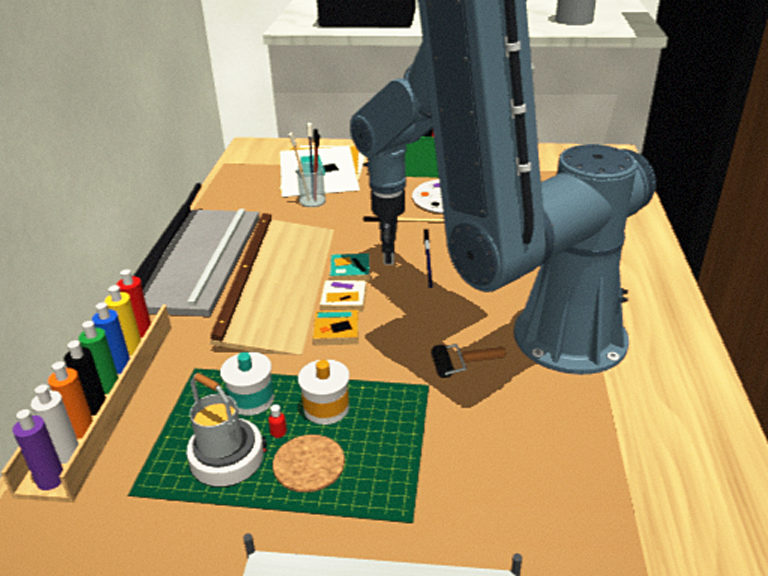

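Side view: the gripper tips at (388,260) stand behind the teal panel (350,264), clear of the blue brush (428,258).

Emit:
{"name": "send_rows", "arguments": {"motion": [[0, 0, 0, 2, -5, 4, 0.2], [0, 0, 0, 3, -5, 5, 0.2], [0, 0, 0, 2, -5, 4, 0.2], [0, 0, 0, 0, 0, 3, 0.2], [0, 0, 0, 0, 0, 0, 0.2], [0, 0, 0, 6, 0, 0, 0.2], [0, 0, 0, 10, 0, 0, 0.2], [0, 0, 0, 10, 0, 0, 0.2], [0, 0, 0, 10, 0, 0, 0.2], [0, 0, 0, 10, 0, 0, 0.2]]}}

```text
time_s: 3.15
eef_pos: [0.4359, -0.207, 0.0062]
eef_rot: [0.0, 1.0, 0.017, -0.0]
wrist_force: [-1.4, -0.5, -0.4]
opening: 0.403
grasp_force: 0.6
```

```bash
python3 -c "
from h import *
rel(.582,-.202,.020,1.95)"
```

```text
t 3.15 p [ 0.4359 -0.207   0.0062] yaw 1.94 tilt 0.01 -> rz -0.01 shift [146.2  -0.  -13.8] F [-1.4 -0.5 -0.4] open 0.403 gf 0.6
```

Emit:
{"name": "send_rows", "arguments": {"motion": [[0, 0, 0, 10, 0, 0, 0.2], [0, 0, 0, 10, 0, 0, 0.2], [0, 0, 0, 10, 0, -1, 0.2], [0, 0, 0, 10, 0, -1, 0.2], [0, 0, 0, 10, 0, -1, 0.2], [0, 0, 0, 10, 0, -1, 0.2], [0, 0, 0, 10, 0, -1, 0.2], [0, 0, 0, 10, 0, -1.5, 0.2], [0, 0, 0, 10, 0, -1.5, 0.2], [0, 0, 0, 10, 0, -1.5, 0.2]]}}

```text
time_s: 4.15
eef_pos: [0.5355, -0.2036, 0.0158]
eef_rot: [-0.0, 1.0, 0.017, -0.0]
wrist_force: [-0.6, -1.1, 1.3]
opening: 0.402
grasp_force: 1.1
```

Emit:
{"name": "send_rows", "arguments": {"motion": [[0, 0, 0, 10, 0, -1.5, 0.2], [0, 0, 0, 8, 0, -1, 0.2], [0, 0, 0, 8, 0, -1, 0.2], [0, 0, 0, 4, 0, 0, 0.2], [0, 0, 0, 4, 0, 0, 0.2], [0, 0, 0, 2, 0, 0, 0.2], [0, 0, 0, 2, 0, 0, 0.2], [0, 0, 0, 0, 0, 0, 0.2], [0, 0, 0, 0, 0, 0, 0.2], [0, 0, 0, 0, 0, 0, 0.2]]}}

```text
time_s: 5.15
eef_pos: [0.5729, -0.2024, 0.0191]
eef_rot: [0.0, 1.0, 0.017, 0.0]
wrist_force: [0.1, 0.6, -0.0]
opening: 0.405
grasp_force: 0.0
```

```bash
python3 -c "
from h import *
rel(.582,-.202,.020,1.95)"
```

```text
t 5.15 p [ 0.5729 -0.2024  0.0191] yaw 1.92 tilt 0.02 -> rz -0.03 shift [ 9.1 -0.  -0.9] F [ 0.1  0.6 -0. ] open 0.405 gf 0.0
```

Emit:
{"name": "send_rows", "arguments": {"motion": [[0, 0, 0, 2, 0, 0, 0.2], [0, 0, 0, 2, 0, 0, 0.2], [0, 0, 0, 2, 0, 0, 0.2], [0, 0, 0, 1, 0, 0, 0.2], [0, 0, 0, 1, 0, 0, 0.2], [0, 0, 0, 1, 0, 0, 0.2], [0, 0, 0, 1, 0, 0, 0.2], [0, 0, 0, 1, 0, 0, 0.2], [0, 0, 0, 0, 0, 0, 0.2], [0, 0, 0, 0, 0, 0, 0.2]]}}

```text
time_s: 6.15
eef_pos: [0.584, -0.202, 0.0191]
eef_rot: [0.0, 1.0, 0.017, 0.0]
wrist_force: [-0.3, 1.0, 0.1]
opening: 0.4
grasp_force: 0.4
```

```bash
python3 -c "
from h import *
rel(.582,-.202,.020,1.95)
c=snap('top');P=cloud(c);a=cv2.resize(c['color'][90:200,180:360,::-1],None,fx=4,fy=4,interpolation=2);cv2.imwrite('pics/t3.png',a)"
```

```text
t 6.15 p [ 0.584  -0.202   0.0191] yaw 1.92 tilt 0.02 -> rz -0.03 shift [-2.  -0.1 -0.9] F [-0.3  1.   0.1] open 0.4 gf 0.4
```

View pics/t3.png

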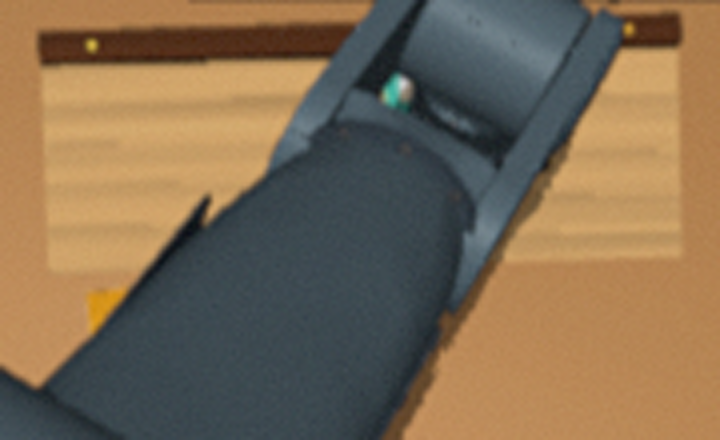

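The arm covers the panel, with some teal visible at (397,92). There is no lath force yet, so I keep inching.

Emit:
{"name": "send_rows", "arguments": {"motion": [[0, 0, 0, 1, 0, 0, 0.2], [0, 0, 0, 1, 0, 0, 0.2], [0, 0, 0, 1, 0, 0, 0.2], [0, 0, 0, 0.5, 0, 0, 0.2], [0, 0, 0, 0.5, 0, 0, 0.2], [0, 0, 0, 0.5, 0, 0, 0.2], [0, 0, 0, 0.5, 0, 0, 0.2], [0, 0, 0, 0, 0, 0, 0.2], [0, 0, 0, 0, 0, 0, 0.2], [0, 0, 0, 0, 0, 0, 0.2]]}}

```text
time_s: 7.2
eef_pos: [0.5853, -0.2019, 0.019]
eef_rot: [-0.001, 1.0, 0.017, -0.004]
wrist_force: [-17.1, -0.5, 13.4]
opening: 0.405
grasp_force: 8.4
```

Firm contact at x = 0.585. I back off and go to the cream panel.

Emit:
{"name": "send_rows", "arguments": {"motion": [[0, 0, 0, -6, 0, 0, 0.2], [0, 0, 0, -10, 0, -10, 0.2], [0, 0, 0, -15, 0, -25, 0.2], [0, 0, 0, -25, -5, -20, 0.2], [0, 0, 0, -30, -20, 0, 0.2], [0, 0, 0, -35, -30, 0, 0.2], [0, 0, 0, -35, -30, 0, 0.2], [0, 0, 0, -30, -20, 0, 0.2], [0, 0, 0, -10, -5, 0, 0.2], [0, 0, 0, 0, 0, 0, 0.2]]}}

```text
time_s: 8.2
eef_pos: [0.3888, -0.0979, 0.0743]
eef_rot: [0.0, 1.0, 0.017, 0.0]
wrist_force: [-0.5, 0.2, 0.1]
opening: 0.398
grasp_force: 0.0
```

```bash
python3 -c "
from h import *
rel(.388,-.098,.006,1.95)
c=snap('side');P=cloud(c);a=cv2.resize(c['color'][130:250,130:290,::-1],None,fx=4,fy=4,interpolation=2);cv2.imwrite('pics/s3.png',a)"
```

```text
t 8.2 p [ 0.3888 -0.0979  0.0743] yaw 1.95 tilt 0.06 -> rz -0.0 shift [-0.8  0.1 68.3] F [-0.5  0.2  0.1] open 0.398 gf 0.0
```

View pics/s3.png

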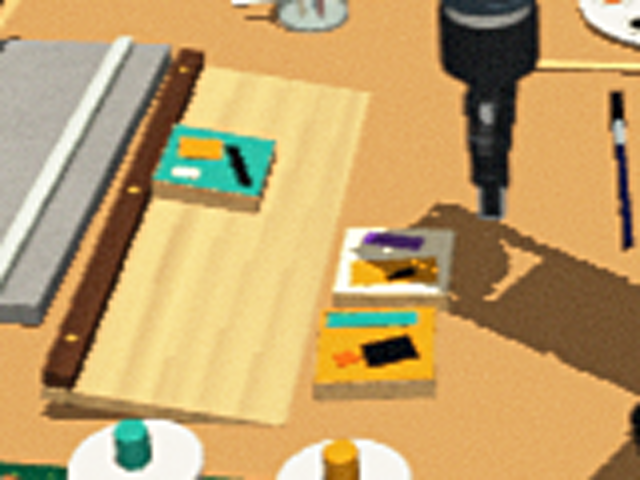

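Crop: the teal panel (212,165) sits flush on the lath. The cream (395,262) and gold (375,350) panels are unmoved, and the gripper at (490,205) is behind the cream one.

Emit:
{"name": "send_rows", "arguments": {"motion": [[0, 0, 0, 0, 0, 20, 0.2], [0, 0, 0, 0, 0, 20, 0.2], [0, 0, 0, 0, 0, 20, 0.2], [0, 0, 0, 0, 0, 8, 0.2], [0, 0, 0, 0, 0, 0, 0.2], [0, 0, 0, 8, 0, 0, 0.2], [0, 0, 0, 10, 0, 0, 0.2], [0, 0, 0, 10, 0, 0, 0.2], [0, 0, 0, 10, 0, 0, 0.2], [0, 0, 0, 10, 0, 0, 0.2]]}}

```text
time_s: 9.25
eef_pos: [0.4384, -0.0969, 0.0065]
eef_rot: [0.0, 1.0, 0.017, 0.0]
wrist_force: [-1.0, -0.3, 0.1]
opening: 0.395
grasp_force: 0.5
```

Emit:
{"name": "send_rows", "arguments": {"motion": [[0, 0, 0, 10, 0, 0, 0.2], [0, 0, 0, 10, 0, 0, 0.2], [0, 0, 0, 10, 0, -1, 0.2], [0, 0, 0, 10, 0, -1, 0.2], [0, 0, 0, 10, 0, -1, 0.2], [0, 0, 0, 10, 0, -1, 0.2], [0, 0, 0, 10, 0, -1, 0.2], [0, 0, 0, 10, 0, -1.5, 0.2], [0, 0, 0, 10, 0, -1.5, 0.2], [0, 0, 0, 10, 0, -1.5, 0.2]]}}

```text
time_s: 10.25
eef_pos: [0.5378, -0.0935, 0.0158]
eef_rot: [-0.0, 1.0, 0.017, -0.0]
wrist_force: [-1.3, -0.6, 1.2]
opening: 0.397
grasp_force: 0.8
```

```bash
python3 -c "
from h import *
rel(.5815,-.0915,.019,1.95)"
```

```text
t 10.25 p [ 0.5378 -0.0935  0.0158] yaw 1.92 tilt 0.02 -> rz -0.03 shift [43.7 -0.5 -3.2] F [-1.3 -0.6  1.2] open 0.397 gf 0.8
```

Emit:
{"name": "send_rows", "arguments": {"motion": [[0, 0, 0, 10, 0, -1.5, 0.2], [0, 0, 0, 8, 0, -1, 0.2], [0, 0, 0, 8, 0, -1, 0.2], [0, 0, 0, 5, 0, 0, 0.2], [0, 0, 0, 4, 0, 0, 0.2], [0, 0, 0, 3, 0, 0, 0.2], [0, 0, 0, 2, 0, 0, 0.2], [0, 0, 0, 1, 0, 0, 0.2], [0, 0, 0, 0, 0, 0, 0.2], [0, 0, 0, 0, 0, 0, 0.2]]}}

```text
time_s: 11.25
eef_pos: [0.5781, -0.0921, 0.0191]
eef_rot: [-0.0, 1.0, 0.017, 0.0]
wrist_force: [-0.0, 0.1, 0.1]
opening: 0.403
grasp_force: 0.2
```

Emit:
{"name": "send_rows", "arguments": {"motion": [[0, 0, 0, 1, 0, 0, 0.2], [0, 0, 0, 1, 0, 0, 0.2], [0, 0, 0, 0.5, 0, 0, 0.2], [0, 0, 0, 0.5, 0, 0, 0.2], [0, 0, 0, 0.5, 0, 0, 0.2], [0, 0, 0, 0.5, 0, 0, 0.2], [0, 0, 0, 0.5, 0, 0, 0.2], [0, 0, 0, 0, 0, 0, 0.2], [0, 0, 0, 0, 0, 0, 0.2], [0, 0, 0, 0, 0, 0, 0.2]]}}

```text
time_s: 12.25
eef_pos: [0.5813, -0.092, 0.0189]
eef_rot: [-0.0, 1.0, 0.017, -0.001]
wrist_force: [-6.2, -1.2, 5.4]
opening: 0.401
grasp_force: 3.5
```

Emit:
{"name": "send_rows", "arguments": {"motion": [[0, 0, 0, -6, 0, 0, 0.2], [0, 0, 0, -10, 0, -10, 0.2], [0, 0, 0, -15, 0, -25, 0.2], [0, 0, 0, -25, -5, -20, 0.2], [0, 0, 0, -30, -20, 0, 0.2], [0, 0, 0, -35, -30, 0, 0.2], [0, 0, 0, -35, -30, 0, 0.2], [0, 0, 0, -26, -20, 0, 0.2], [0, 0, 0, -10, -4, 0, 0.2], [0, 0, 0, 0, 0, 0, 0.2]]}}

```text
time_s: 13.25
eef_pos: [0.3865, 0.011, 0.0742]
eef_rot: [0.0, 1.0, 0.017, 0.001]
wrist_force: [0.8, 0.7, -0.3]
opening: 0.4
grasp_force: 0.0
```

```bash
cat > pan.py <<'E'
from h import *
# panel poses by top-camera height mask below toe & board-normal height mask on board
def onboard(c):
    P=cloud(c); x0=.527; a=np.radians(1.95); d=P[...,:2]-[x0,-.14]; bx=d@[np.cos(a),np.sin(a)]; by=d@[-np.sin(a),np.cos(a)]
    hh=P[...,2]-.001-np.maximum(bx,0)*np.tan(np.radians(10))
    ok=(c['z_map']>0)&(bx>-.13)&(bx<.152)&(abs(by)<.3)&(hh>.010)&(hh<.028)
    m=cv2.morphologyEx(ok.astype(np.uint8),cv2.MORPH_OPEN,np.ones((3,3)))
    n,l,st,ce=cv2.connectedComponentsWithStats(m)
    for i in range(1,n):
        if st[i,4]<150: continue
        k=l==i; r=cv2.minAreaRect((np.c_[bx[k],by[k]]*1000).astype(np.float32)); print('board frame',np.round(r[0],1),np.round(r[1],1),round(r[2],1),'rgb',np.median(c['color'][k],0),st[i,4])
E
python3 -c "
from h import *
rel(.388,.0107,.006,1.95)
import pan; 
for n in('side','top'): print(n); pan.onboard(snap(n))"
```

```text
t 13.25 p [0.3865 0.011  0.0742] yaw 1.99 tilt 0.07 -> rz 0.04 shift [ 1.5  0.4 68.2] F [ 0.8  0.7 -0.3] open 0.4 gf 0.0
side
board frame [108.2 -65.7] [95.5 87.2] 88.8 rgb [ 54. 190. 160.] 409
board frame [107.5  46.9] [97.2 86.6] 88.9 rgb [248. 214. 186.] 485
board frame [-54.8 157. ] [ 89.9 100.1] 4.7 rgb [141.  107.5  26. ] 600
top
board frame [109.2 -68.9] [90.2 86. ] 88.9 rgb [ 64. 156. 139.] 882
board frame [108.9  47. ] [89.6 86.7] 88.5 rgb [190.  172.  167.5] 892
```

Emit:
{"name": "send_rows", "arguments": {"motion": [[0, 0, 0, 0, 0, 20, 0.2], [0, 0, 0, 0, 0, 20, 0.2], [0, 0, 0, 0, 0, 20, 0.2], [0, 0, 0, 0, 0, 8, 0.2], [0, 0, 0, 0, 0, 0, 0.2], [0, 0, 0, 8, 0, 0, 0.2], [0, 0, 0, 10, 0, 0, 0.2], [0, 0, 0, 10, 0, 0, 0.2], [0, 0, 0, 10, 0, 0, 0.2], [0, 0, 0, 10, 0, 0, 0.2]]}}

```text
time_s: 14.35
eef_pos: [0.4362, 0.0122, 0.0064]
eef_rot: [0.0, 1.0, 0.017, 0.0]
wrist_force: [-1.4, 0.2, 0.4]
opening: 0.397
grasp_force: 0.6
```

Emit:
{"name": "send_rows", "arguments": {"motion": [[0, 0, 0, 10, 0, 0, 0.2], [0, 0, 0, 10, 0, 0, 0.2], [0, 0, 0, 10, 0, -1, 0.2], [0, 0, 0, 10, 0, -1, 0.2], [0, 0, 0, 10, 0, -1, 0.2], [0, 0, 0, 10, 0, -1, 0.2], [0, 0, 0, 10, 0, -1, 0.2], [0, 0, 0, 10, 0, -1.5, 0.2], [0, 0, 0, 10, 0, -1.5, 0.2], [0, 0, 0, 10, 0, -1.5, 0.2]]}}

```text
time_s: 15.35
eef_pos: [0.5356, 0.0156, 0.0158]
eef_rot: [-0.0, 1.0, 0.017, -0.0]
wrist_force: [-2.4, 0.3, 1.2]
opening: 0.398
grasp_force: 1.1
```

Emit:
{"name": "send_rows", "arguments": {"motion": [[0, 0, 0, 10, 0, -1.5, 0.2], [0, 0, 0, 8, 0, -1, 0.2], [0, 0, 0, 8, 0, -1, 0.2], [0, 0, 0, 5, 0, 0, 0.2], [0, 0, 0, 4, 0, 0, 0.2], [0, 0, 0, 2, 0, 0, 0.2], [0, 0, 0, 1, 0, 0, 0.2], [0, 0, 0, 0, 0, 0, 0.2], [0, 0, 0, 0, 0, 0, 0.2], [0, 0, 0, 0, 0, 0, 0.2]]}}

```text
time_s: 16.35
eef_pos: [0.5729, 0.0168, 0.0191]
eef_rot: [-0.0, 1.0, 0.017, 0.0]
wrist_force: [-2.1, -0.5, -0.4]
opening: 0.402
grasp_force: 0.5
```

```bash
python3 -c "
from h import *
rel(.5778,.0175,.019,1.95)"
```

```text
t 16.35 p [0.5729 0.0168 0.0191] yaw 1.92 tilt 0.0 -> rz -0.03 shift [ 5.  -0.5  0.1] F [-2.1 -0.5 -0.4] open 0.402 gf 0.5
```

Emit:
{"name": "send_rows", "arguments": {"motion": [[0, 0, 0, 2, 0, 0, 0.2], [0, 0, 0, 1, 0, 0, 0.2], [0, 0, 0, 1, 0, 0, 0.2], [0, 0, 0, 0.5, 0, 0, 0.2], [0, 0, 0, 0.5, 0, 0, 0.2], [0, 0, 0, 0.5, 0, 0, 0.2], [0, 0, 0, 0.5, 0, 0, 0.2], [0, 0, 0, 0.5, 0, 0, 0.2], [0, 0, 0, 0, 0, 0, 0.2], [0, 0, 0, 0, 0, 0, 0.2]]}}

```text
time_s: 17.35
eef_pos: [0.5776, 0.017, 0.0188]
eef_rot: [-0.0, 1.0, 0.017, -0.002]
wrist_force: [-8.7, -1.7, 6.2]
opening: 0.396
grasp_force: 4.4
```

Emit:
{"name": "send_rows", "arguments": {"motion": [[0, 0, 0, -6, 0, 0, 0.2], [0, 0, 0, -10, 0, -10, 0.2], [0, 0, 0, -15, 0, -25, 0.2], [0, 0, 0, -20, 0, -35, 0.2], [0, 0, 0, -20, 0, -40, 0.2], [0, 0, 0, -20, -10, -40, 0.2], [0, 0, 0, -10, -20, -40, 0.2], [0, 0, 0, 0, -20, -20, 0.2], [0, 0, 0, 0, -20, 0, 0.2], [0, 0, 0, 0, 0, 0, 0.2]]}}

```text
time_s: 18.35
eef_pos: [0.4768, 0.0853, 0.2305]
eef_rot: [-0.0, 1.0, 0.018, 0.002]
wrist_force: [0.8, 0.2, -0.4]
opening: 0.4
grasp_force: 0.0
```

```bash
python3 -c "
from h import *
import pan
print(ctrl.get_obs()['q'].round(3))
for n in('side','top'): print(n); pan.onboard(snap(n,n+'4.png'))
rel(.595,.367,.25,-29)"
```

```text
[-6.900e-02 -2.800e-02  1.832e+00  1.000e-03  1.334e+00  1.465e+00]
side
board frame [108.3 -66.4] [86.5 99.7] 1.5 rgb [ 54. 188. 156.] 421
board frame [108.5  48.1] [86.8 98.9] 0.5 rgb [246. 218. 184.] 501
board frame [108.5 152.8] [86.9 99.7] 0.6 rgb [239. 174.  29.] 592
top
board frame [108.4 -68.6] [90.6 87. ] 89.7 rgb [ 65. 160. 142.] 886
board frame [108.8 151.4] [89.9 85.8] 89.9 rgb [186. 159.  52.] 890
board frame [109.3  46.6] [89.9 85.8] 89.3 rgb [194. 177. 171.] 881
t 18.45 p [0.4762 0.0836 0.2289] yaw 1.99 tilt 0.03 -> rz 30.99 shift [ -33.5 -305.5  -21.1] F [-1.2  0.3 -0.4] open 0.399 gf 0.0
```

View pics/side4.png

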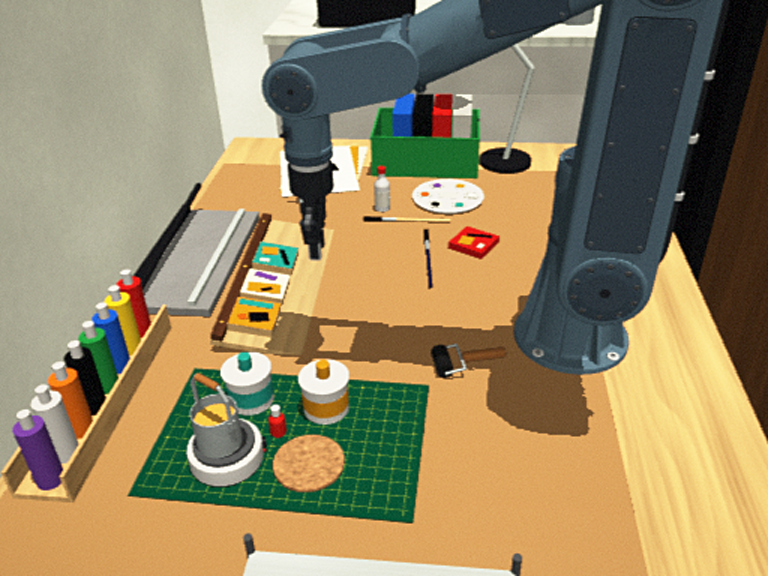

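Side view: all three panels are flush with the lath at (275,255), (265,284) and (255,316). The pot is still on the warmer (215,430), grip at (207,381). On to the pot.

Emit:
{"name": "send_rows", "arguments": {"motion": [[0, 0, 7.8, 0, 0, 0, 0.2], [0, 0, 7.8, 0, 0, 0, 0.2], [0, 0, 7.7, 0, 0, 0, 0.2], [0, 0, 7.7, 0, 0, 0, 0.2], [0, 0, 0, 0, -25, -5, 0.2], [0, 0, 0, 0, -40, -5, 0.2], [0, 0, 0, -5, -45, -5, 0.2], [0, 0, 0, -5, -45, -5, 0.2], [0, 0, 0, -5, -45, 0, 0.2], [0, 0, 0, -5, -30, 0, 0.2]]}}

```text
time_s: 19.45
eef_pos: [0.5716, 0.2957, 0.2479]
eef_rot: [0.0, 0.968, -0.251, -0.0]
wrist_force: [0.6, -0.9, -0.4]
opening: 0.397
grasp_force: 0.0
```

```bash
python3 -c "
from h import *
rel(.595,.367,.25,-29)"
```

```text
t 19.45 p [0.5716 0.2957 0.2479] yaw -29.07 tilt 0.03 -> rz -0.07 shift [-14.1 -73.7  -2.1] F [ 0.6 -0.9 -0.4] open 0.397 gf 0.0
```

```bash
cat > potm.py <<'E'
from h import *
def pot(x,y,zs=0.0,names=('side','top')):
    for n in names:
        c=snap(n); P=cloud(c); d=np.hypot(P[...,0]-x,P[...,1]-y); hsv=cv2.cvtColor(c['color'],cv2.COLOR_RGB2HSV)
        m=(d<.07)&(P[...,2]>.160+zs)&(P[...,2]<.192+zs)&(c['z_map']>0); q=P[m]; h=hsv[m]
        o=(h[:,0]<20)&(h[:,1]>100)
        for nm,k in(('all',np.ones(len(q),bool)),('wood',o)):
            if k.sum()<8: continue
            a=q[k]; w=np.linalg.svd(a[:,:2]-a[:,:2].mean(0),full_matrices=False)
            print(n,nm,k.sum(),a.mean(0).round(4),'dir',np.degrees(np.arctan2(w[2][0,1],w[2][0,0])).round(1),(w[1]/np.sqrt(k.sum())).round(4))
E
python3 -c "
import potm; potm.pot(.595,.367)"
```

```text
side all 134 [0.592  0.3736 0.1767] dir 151.9 [0.0195 0.0029]
side wood 86 [0.5966 0.3714 0.1802] dir 150.3 [0.0133 0.0032]
```

Emit:
{"name": "send_rows", "arguments": {"motion": [[0, 0, 0, -5, -30, 0, 0.2], [0, 0, 0, -5, -25, 0, 0.2], [0, 0, 0, -3, -10, 0, 0.2], [0, 0, 0, 0, -2, 0, 0.2], [0, 0, 0, 0, 0, 0, 0.2], [0, 0, 0, 0, 0, 10, 0.2], [0, 0, 0, 0, 0, 10, 0.2], [0, 0, 0, 0, 0, 0, 0.2], [0, 0, 0, 0, 0, 0, 0.2], [0, 0, 0, 0, 0, 0, 0.2]]}}

```text
time_s: 20.55
eef_pos: [0.5918, 0.3591, 0.2294]
eef_rot: [-0.0, 0.968, -0.251, 0.0]
wrist_force: [-0.3, 0.5, 0.4]
opening: 0.4
grasp_force: 0.0
```

```bash
python3 -c "
from h import *
rel(.5955,.368,.157,-29)"
```

```text
t 20.55 p [0.5918 0.3591 0.2294] yaw -29.09 tilt 0.02 -> rz -0.09 shift [-1.1 -9.6 72.4] F [-0.3  0.5  0.4] open 0.4 gf 0.0
```

Emit:
{"name": "send_rows", "arguments": {"motion": [[0, 0, 0, -1, -5, 0, 0.2], [0, 0, 0, 0, -5, 0, 0.2], [0, 0, 0, 0, 0, 10, 0.2], [0, 0, 0, 0, 0, 15, 0.2], [0, 0, 0, 0, 0, 15, 0.2], [0, 0, 0, 0, 0, 15, 0.2], [0, 0, 0, 0, 0, 12, 0.2], [0, 0, 0, 0, 0, 5, 0.2], [0, 0, 0, 0, 0, 0, 0.2], [0, 0, 0, 0, 0, 0, 0.2]]}}

```text
time_s: 21.55
eef_pos: [0.596, 0.3685, 0.1577]
eef_rot: [-0.0, 0.968, -0.251, 0.0]
wrist_force: [-0.4, 0.1, -0.1]
opening: 0.399
grasp_force: 0.0
```

```bash
python3 -c "
from h import *
rel(.5955,.368,.157,-29)
c=snap('side');a=cv2.resize(c['color'][200:340,80:260,::-1],None,fx=4,fy=4,interpolation=2);cv2.imwrite('pics/s5.png',a)"
```

```text
t 21.55 p [0.596  0.3685 0.1577] yaw -29.08 tilt 0.05 -> rz -0.08 shift [-0.2  0.7  0.7] F [-0.4  0.1 -0.1] open 0.399 gf 0.0
```

View pics/s5.png

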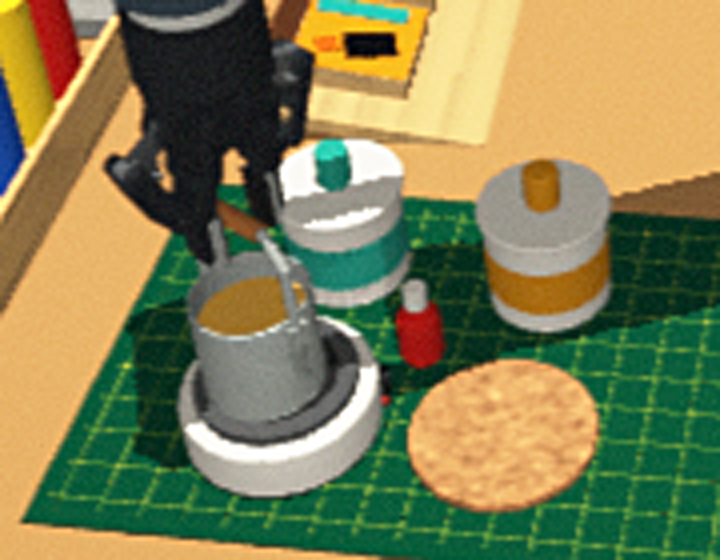

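The fingers straddle the wooden grip at (240,220). Closing.

Emit:
{"name": "send_rows", "arguments": {"motion": [[0, 0, 0, 0, 0, 0, 0.5], [0, 0, 0, 0, 0, 0, 0.6], [0, 0, 0, 0, 0, 0, 0.7], [0, 0, 0, 0, 0, 0, 1], [0, 0, 0, 0, 0, 0, 1], [0, 0, 0, 0, 0, 0, 1], [0, 0, 0, 0, 0, 0, 1], [0, 0, 0, 0, 0, 0, 1], [0, 0, 0, 0, 0, -3, 1], [0, 0, 0, 0, 0, -3, 1]]}}

```text
time_s: 22.6
eef_pos: [0.5939, 0.3673, 0.1608]
eef_rot: [0.002, 0.968, -0.251, -0.002]
wrist_force: [-0.2, -0.4, -6.1]
opening: 0.119
grasp_force: 58.4
```

Emit:
{"name": "send_rows", "arguments": {"motion": [[0, 0, 0, 0, 0, -5, 1], [0, 0, 0, 0, 0, -10, 1], [0, 0, 0, 0, 0, -10, 1], [0, 0, 0, 0, 0, -10, 1], [0, 0, 0, 0, 0, -5, 1], [0, 0, 0, 0, 0, -3, 1], [0, 0, 0, 0, 0, 0, 1], [0, 0, 0, 0, 0, 0, 1], [0, 0, 0, 0, 0, 0, 1], [0, 0, 0, 0, 0, 0, 1]]}}

```text
time_s: 23.6
eef_pos: [0.5954, 0.3683, 0.2055]
eef_rot: [0.0, 0.968, -0.251, -0.0]
wrist_force: [0.3, 0.8, -5.6]
opening: 0.114
grasp_force: 58.5
```

```bash
python3 -c "
from h import *
rel(.4552,.3645,.157,-29)
c=snap('side');a=cv2.resize(c['color'][180:340,80:260,::-1],None,fx=3,fy=3,interpolation=2);cv2.imwrite('pics/s6.png',a)"
```

```text
t 23.6 p [0.5954 0.3683 0.2055] yaw -29.07 tilt 0.06 -> rz -0.07 shift [-120.8   71.3   48.5] F [ 0.3  0.8 -5.6] open 0.114 gf 58.5
```

View pics/s6.png

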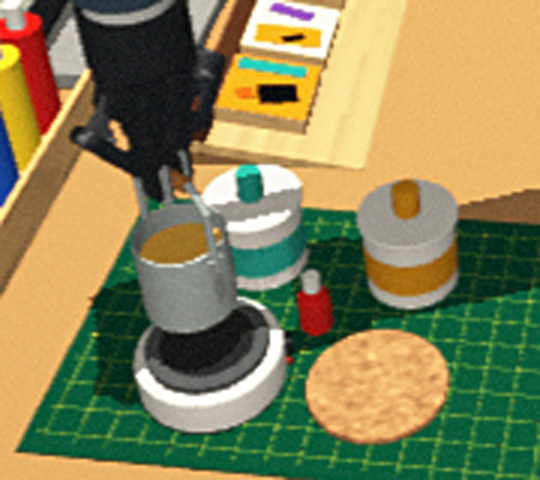

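The pot (185,260) hangs upright, clear of the warmer. I carry it to the cork at (378,385).

Emit:
{"name": "send_rows", "arguments": {"motion": [[0, 0, 0, -5, 3, 0, 1], [0, 0, 0, -10, 6, 0, 1], [0, 0, 0, -15, 9, 0, 1], [0, 0, 0, -17, 10, 0, 1], [0, 0, 0, -17, 10, 0, 1], [0, 0, 0, -17, 10, 0, 1], [0, 0, 0, -15, 9, 0, 1], [0, 0, 0, -10, 6, 0, 1], [0, 0, 0, -8, 4, 0, 1], [0, 0, 0, -4, 3, 0, 1]]}}

```text
time_s: 24.65
eef_pos: [0.4579, 0.3648, 0.2064]
eef_rot: [-0.0, 0.968, -0.251, 0.0]
wrist_force: [-0.4, 0.0, -4.6]
opening: 0.117
grasp_force: 58.5
```

Emit:
{"name": "send_rows", "arguments": {"motion": [[0, 0, 0, 0, 0, 5, 1], [0, 0, 0, 0, 0, 10, 1], [0, 0, 0, 0, 0, 15, 1], [0, 0, 0, 0, 0, 15, 1], [0, 0, 0, 0, 0, 10, 1], [0, 0, 0, 0, 0, 8, 1], [0, 0, 0, 0, 0, 5, 1], [0, 0, 0, 0, 0, 5, 1], [0, 0, 0, 0, 0, 0, 1], [0, 0, 0, 0, 0, 0, 1]]}}

```text
time_s: 25.65
eef_pos: [0.4587, 0.3647, 0.1335]
eef_rot: [-0.0, 0.968, -0.251, 0.0]
wrist_force: [-0.5, -0.3, -5.7]
opening: 0.117
grasp_force: 58.4
```

```bash
python3 -c "
from h import *
rel(.4552,.3645,.1212,-29)
c=snap('side');a=cv2.resize(c['color'][180:350,100:300,::-1],None,fx=3,fy=3,interpolation=2);cv2.imwrite('pics/s7.png',a)
import pan; pan.onboard(c)"
```

```text
t 25.65 p [0.4587 0.3647 0.1335] yaw -29.07 tilt 0.04 -> rz -0.07 shift [-3.   1.9 12.3] F [-0.5 -0.3 -5.7] open 0.117 gf 58.4
board frame [119.8 154.3] [67.  94.5] 2.9 rgb [247. 187.  31.] 378
```

View pics/s7.png

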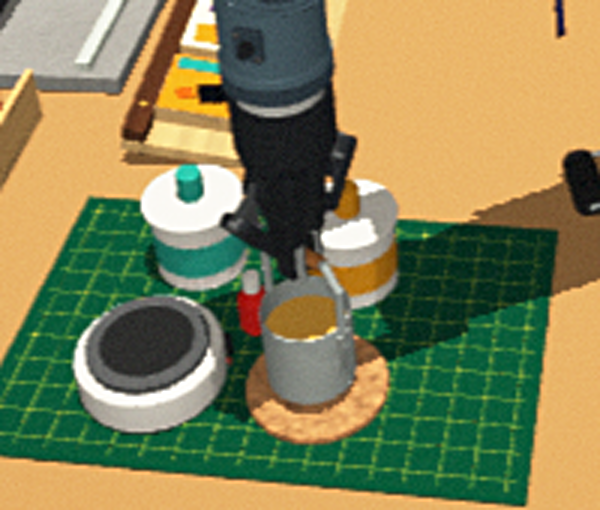

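The pot (310,345) is over the cork (318,388), upright. Lowering gently.

Emit:
{"name": "send_rows", "arguments": {"motion": [[0, 0, 0, -1, 1, 2, 1], [0, 0, 0, -1, 0, 2, 1], [0, 0, 0, 0, 0, 2, 1], [0, 0, 0, 0, 0, 2, 1], [0, 0, 0, 0, 0, 1, 1], [0, 0, 0, 0, 0, 1, 1], [0, 0, 0, 0, 0, 1, 1], [0, 0, 0, 0, 0, 0.5, 1], [0, 0, 0, 0, 0, 0.5, 1], [0, 0, 0, 0, 0, 0, 1]]}}

```text
time_s: 26.7
eef_pos: [0.4562, 0.3646, 0.1211]
eef_rot: [0.0, 0.968, -0.251, -0.0]
wrist_force: [0.6, -0.7, -5.7]
opening: 0.118
grasp_force: 58.5
```

Emit:
{"name": "send_rows", "arguments": {"motion": [[0, 0, 0, 0, 0, 0.5, 1], [0, 0, 0, 0, 0, 0.5, 1], [0, 0, 0, 0, 0, 0, 1], [0, 0, 0, 0, 0, 0, 1], [0, 0, 0, 0, 0, 0, 1], [0, 0, 0, 0, 0, 0, 1], [0, 0, 0, 0, 0, 0, 1], [0, 0, 0, 0, 0, 0, 1], [0, 0, 0, 0, 0, 0, 1], [0, 0, 0, 0, 0, 0, 1]]}}

```text
time_s: 27.7
eef_pos: [0.4567, 0.365, 0.1208]
eef_rot: [-0.001, 0.968, -0.251, 0.0]
wrist_force: [-1.8, 2.3, 5.0]
opening: 0.116
grasp_force: 59.3
```

Contact: the vertical force has flipped from the pot's weight to support. I release in place.

Emit:
{"name": "send_rows", "arguments": {"motion": [[0, 0, 0, 0, 0, 0, 0.7], [0, 0, 0, 0, 0, 0, 0.6], [0, 0, 0, 0, 0, 0, 0.5], [0, 0, 0, 0, 0, 0, 0.4], [0, 0, 0, 0, 0, 0, 0.3], [0, 0, 0, 0, 0, 0, 0.3], [0, 0, 0, 0, 0, 0, 0.3], [0, 0, 0, 0, 0, 0, 0.3], [0, 0, 0, 0, 0, 0, 0.3], [0, 0, 0, 0, 0, 0, 0.3]]}}

```text
time_s: 28.7
eef_pos: [0.4563, 0.3647, 0.1202]
eef_rot: [-0.0, 0.968, -0.251, 0.0]
wrist_force: [0.5, 0.2, 1.2]
opening: 0.352
grasp_force: 0.0
```

Emit:
{"name": "send_rows", "arguments": {"motion": [[0, 0, 0, 0, 0, -5, 0.3], [0, 0, 0, 0, 0, -15, 0.3], [0, 0, 0, 0, 0, -25, 0.3], [0, 0, 0, 0, 0, -25, 0.3], [0, 0, 0, 0, 0, -25, 0.3], [0, 0, 0, 0, 0, -20, 0.3], [0, 0, 0, 15, 10, 0, 0.3], [0, 0, 0, 25, 20, 0, 0.3], [0, 0, 0, 25, 20, 0, 0.3], [0, 0, 0, 0, 0, 0, 0.3]]}}

```text
time_s: 29.7
eef_pos: [0.4905, 0.2866, 0.2367]
eef_rot: [0.0, 0.968, -0.253, 0.001]
wrist_force: [-0.1, 0.2, -0.5]
opening: 0.35
grasp_force: 0.0
```

```bash
python3 -c "
from h import *
import potm,pan
rel(.449,.2335,.12,1.95)
potm.pot(.456,.365,-.037)
for n in('side','top'):
    c=dict(np.load(f'/tmp/{n}.npz')); pan.onboard(c)
    P=cloud(c);Z=P[...,2]
    for nm,x,y in(('gold',.449,.2335),('teal',.5877,.2242)):
        d=np.hypot(P[...,0]-x,P[...,1]-y); q=P[(d<.035)&(Z>.092)&(Z<.112)]; f=P[(d<.055)&(Z>.074)&(Z<.084)]
        print(n,nm,len(q),q.mean(0).round(4) if len(q) else 0,len(f),np.round(cv2.minEnclosingCircle((f[:,:2]*1000).astype(np.float32))[0],1) if len(f) else 0)
"
```

```text
t 29.7 p [0.4905 0.2866 0.2367] yaw -29.27 tilt 0.13 -> rz -31.22 shift [-43.2  51.7 116.7] F [-0.1  0.2 -0.5] open 0.35 gf 0.0
side all 139 [0.4534 0.3688 0.1394] dir 152.7 [0.0199 0.0026]
side wood 90 [0.4564 0.3675 0.1428] dir 151.1 [0.0134 0.0028]
board frame [109.5 153.5] [85.5 95. ] 0.9 rgb [247. 183.  30.] 421
side gold 85 [0.4484 0.2401 0.1026] 532 [449.2 238. ]
side teal 77 [0.5872 0.2308 0.1029] 511 [587.6 227. ]
board frame [108.3 -68.5] [90.  87.2] 89.8 rgb [ 63. 155. 137.] 883
board frame [108.9 151.5] [90.1 86.2] 89.0 rgb [181. 154.  50.] 892
board frame [109.   47.1] [89.7 87.1] 88.1 rgb [188. 170. 166.] 867
top gold 61 [0.4483 0.2337 0.1054] 634 [450.  234.5]
top teal 66 [0.5874 0.2239 0.1056] 616 [588.6 224.6]
```

Emit:
{"name": "send_rows", "arguments": {"motion": [[0, 0, 0, -3, 15, 0, 0], [0, 0, 0, -4, 25, 0, 0], [0, 0, 0, -4, 20, 5, 0], [0, 0, 0, 0, 5, 15, 0], [0, 0, 0, 0, 0, 25, 0], [0, 0, 0, 0, 0, 25, 0], [0, 0, 0, 0, 0, 20, 0], [0, 0, 0, 0, 0, 10, 0], [0, 0, 0, 0, 0, 0, 0], [0, 0, 0, 0, 0, 0, 0]]}}

```text
time_s: 30.8
eef_pos: [0.448, 0.2385, 0.1361]
eef_rot: [-0.0, 0.968, -0.251, 0.0]
wrist_force: [-0.0, -0.0, -0.1]
opening: 0.501
grasp_force: 0.0
```

```bash
python3 -c "
from h import *
rel(.449,.2345,.081,-29)"
```

```text
t 30.8 p [0.448  0.2385 0.1361] yaw -29.04 tilt 0.06 -> rz -0.04 shift [ 2.8  3.  55.1] F [-0.  -0.  -0.1] open 0.501 gf 0.0
```

Emit:
{"name": "send_rows", "arguments": {"motion": [[0, 0, 0, 3, 3, 0, 0], [0, 0, 0, 0, 0, 10, 0], [0, 0, 0, 0, 0, 15, 0], [0, 0, 0, 0, 0, 15, 0], [0, 0, 0, 0, 0, 8, 0], [0, 0, 0, 0, 0, 4, 0], [0, 0, 0, 0, 0, 2, 0], [0, 0, 0, 0, 0, 0, 0], [0, 0, 0, 0, 0, 0, 0], [0, 0, 0, 0, 0, 0, 0]]}}

```text
time_s: 31.8
eef_pos: [0.4491, 0.2339, 0.0817]
eef_rot: [-0.0, 0.968, -0.251, 0.0]
wrist_force: [-0.1, 0.3, 0.5]
opening: 0.494
grasp_force: 0.0
```

Emit:
{"name": "send_rows", "arguments": {"motion": [[0, 0, 0, 0, 0, 0, 0.2], [0, 0, 0, 0, 0, 0, 0.3], [0, 0, 0, 0, 0, 0, 0.4], [0, 0, 0, 0, 0, 0, 0.5], [0, 0, 0, 0, 0, 0, 1], [0, 0, 0, 0, 0, 0, 1], [0, 0, 0, 0, 0, 0, 1], [0, 0, 0, 0, 0, 0, 1], [0, 0, 0, 0, 0, 0, 1], [0, 0, 0, 0, 0, 0, 1]]}}

```text
time_s: 32.8
eef_pos: [0.4491, 0.234, 0.0815]
eef_rot: [-0.0, 0.968, -0.251, 0.0]
wrist_force: [-1.5, 0.4, 5.7]
opening: 0.263
grasp_force: 58.6
```

Emit:
{"name": "send_rows", "arguments": {"motion": [[0, 0, 0, 0, 0, -4, 1], [0, 0, 0, 0, 0, -8, 1], [0, 0, 0, 0, 0, -15, 1], [0, 0, 0, 0, 0, -15, 1], [0, 0, 0, -10, 5, 0, 1], [0, 0, 0, -20, 11, 0, 1], [0, 0, 0, -25, 14, 0, 1], [0, 0, 0, -25, 14, 0, 1], [0, 0, 0, -15, 9, 0, 1], [0, 0, 0, 0, 0, 0, 1]]}}

```text
time_s: 33.8
eef_pos: [0.3365, 0.2333, 0.122]
eef_rot: [0.001, 0.968, -0.25, -0.001]
wrist_force: [0.4, 0.2, -0.4]
opening: 0.263
grasp_force: 58.8
```

```bash
python3 -c "
from h import *
rel(.34,.235,.0175,-29)
c=snap('side');a=cv2.resize(c['color'][160:350,100:300,::-1],None,fx=3,fy=3,interpolation=2);cv2.imwrite('pics/s8.png',a)"
```

```text
t 33.8 p [0.3365 0.2333 0.122 ] yaw -29.0 tilt 0.17 -> rz 0.0 shift [  2.3  -3.2 104.5] F [ 0.4  0.2 -0.4] open 0.263 gf 58.8
```

View pics/s8.png

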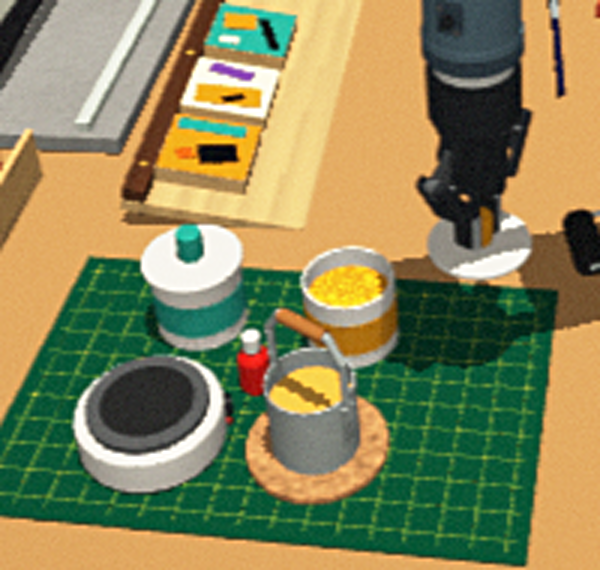

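The gold lid (480,245) is held level, and the pot (312,410) stands on the cork. Lowering the lid onto the mat.

Emit:
{"name": "send_rows", "arguments": {"motion": [[0, 0, 0, 2, -2, 10, 1], [0, 0, 0, 0, 0, 20, 1], [0, 0, 0, 0, 0, 20, 1], [0, 0, 0, 0, 0, 20, 1], [0, 0, 0, 0, 0, 15, 1], [0, 0, 0, 0, 0, 8, 1], [0, 0, 0, 0, 0, 4, 1], [0, 0, 0, 0, 0, 2, 1], [0, 0, 0, 0, 0, 0, 1], [0, 0, 0, 0, 0, 0, 1]]}}

```text
time_s: 34.85
eef_pos: [0.3433, 0.2346, 0.0247]
eef_rot: [-0.0, 0.968, -0.251, 0.001]
wrist_force: [-0.1, -0.3, -0.7]
opening: 0.257
grasp_force: 58.8
```

Emit:
{"name": "send_rows", "arguments": {"motion": [[0, 0, 0, 0, 0, 1, 1], [0, 0, 0, 0, 0, 1, 1], [0, 0, 0, 0, 0, 1, 1], [0, 0, 0, 0, 0, 0.5, 1], [0, 0, 0, 0, 0, 0.5, 1], [0, 0, 0, 0, 0, 0.5, 1], [0, 0, 0, 0, 0, 0.5, 1], [0, 0, 0, 0, 0, 0, 1], [0, 0, 0, 0, 0, 0, 1], [0, 0, 0, 0, 0, 0, 1]]}}

```text
time_s: 35.85
eef_pos: [0.3427, 0.2345, 0.0192]
eef_rot: [-0.0, 0.968, -0.251, 0.0]
wrist_force: [0.3, 0.0, 0.3]
opening: 0.261
grasp_force: 58.8
```

Emit:
{"name": "send_rows", "arguments": {"motion": [[0, 0, 0, 0, 0, 0.5, 1], [0, 0, 0, 0, 0, 0.5, 1], [0, 0, 0, 0, 0, 0.5, 1], [0, 0, 0, 0, 0, 0, 1], [0, 0, 0, 0, 0, 0, 1], [0, 0, 0, 0, 0, 0, 0.4], [0, 0, 0, 0, 0, 0, 0.3], [0, 0, 0, 0, 0, 0, 0.2], [0, 0, 0, 0, 0, 0, 0.1], [0, 0, 0, 0, 0, 0, 0]]}}

```text
time_s: 36.85
eef_pos: [0.3427, 0.2345, 0.0177]
eef_rot: [-0.0, 0.968, -0.251, 0.0]
wrist_force: [-0.4, 0.2, -0.1]
opening: 0.5
grasp_force: 0.0
```

Emit:
{"name": "send_rows", "arguments": {"motion": [[0, 0, 0, 0, 0, 0, 0], [0, 0, 0, 0, 0, -4, 0], [0, 0, 0, 0, 0, -10, 0], [0, 0, 0, 0, 0, -25, 0], [0, 0, 0, 0, 0, -35, 0], [0, 0, 0, 0, 0, -35, 0], [0, 0, 0, 0, 0, -30, 0], [0, 0, 0, 10, -5, 0, 0], [0, 0, 0, 20, -10, 0, 0], [0, 0, 0, 0, 0, 0, 0]]}}

```text
time_s: 37.85
eef_pos: [0.3784, 0.2328, 0.1574]
eef_rot: [-0.001, 0.968, -0.252, 0.001]
wrist_force: [-0.6, -0.3, 0.0]
opening: 0.498
grasp_force: 0.0
```

```bash
python3 -c "
from h import *
rel(.588,.2245,.16,-29)"
```

```text
t 37.85 p [0.3784 0.2328 0.1574] yaw -29.13 tilt 0.15 -> rz -0.13 shift [187.3 -94.3  -2.6] F [-0.6 -0.3  0. ] open 0.498 gf 0.0
```

Emit:
{"name": "send_rows", "arguments": {"motion": [[0, 0, 0, 15, -8, 0, 0], [0, 0, 0, 28, -14, 0, 0], [0, 0, 0, 32, -16, 0, 0], [0, 0, 0, 32, -16, 0, 0], [0, 0, 0, 32, -16, 0, 0], [0, 0, 0, 28, -14, 0, 0], [0, 0, 0, 15, -8, 0, 0], [0, 0, 0, 5, -2, 0, 0], [0, 0, 0, 0, 0, 0, 0], [0, 0, 0, 0, 0, 0, 0]]}}

```text
time_s: 38.85
eef_pos: [0.5838, 0.2244, 0.1561]
eef_rot: [0.0, 0.968, -0.251, -0.001]
wrist_force: [-0.3, -0.3, 0.4]
opening: 0.495
grasp_force: 0.0
```

```bash
python3 -c "
from h import *
rel(.588,.2245,.0815,-29)"
```

```text
t 38.85 p [0.5838 0.2244 0.1561] yaw -29.06 tilt 0.11 -> rz -0.06 shift [ 3.6 -2.1 74.6] F [-0.3 -0.3  0.4] open 0.495 gf 0.0
```

Emit:
{"name": "send_rows", "arguments": {"motion": [[0, 0, 0, 3, -2, 5, 0], [0, 0, 0, 0, 0, 15, 0], [0, 0, 0, 0, 0, 20, 0], [0, 0, 0, 0, 0, 15, 0], [0, 0, 0, 0, 0, 10, 0], [0, 0, 0, 0, 0, 5, 0], [0, 0, 0, 0, 0, 3, 0], [0, 0, 0, 0, 0, 1, 0], [0, 0, 0, 0, 0, 0, 0], [0, 0, 0, 0, 0, 0, 0]]}}

```text
time_s: 39.85
eef_pos: [0.5894, 0.2246, 0.0834]
eef_rot: [-0.0, 0.968, -0.251, 0.001]
wrist_force: [-0.2, 0.2, -0.2]
opening: 0.506
grasp_force: 0.0
```

```bash
python3 -c "
from h import *
rel(.588,.2245,.0815,-29)"
```

```text
t 39.85 p [0.5894 0.2246 0.0834] yaw -29.08 tilt 0.07 -> rz -0.08 shift [-1.2  0.8  1.9] F [-0.2  0.2 -0.2] open 0.506 gf 0.0
```

Emit:
{"name": "send_rows", "arguments": {"motion": [[0, 0, 0, -1, 0, 1, 0.2], [0, 0, 0, 0, 0, 0, 0.3], [0, 0, 0, 0, 0, 0, 0.4], [0, 0, 0, 0, 0, 0, 0.5], [0, 0, 0, 0, 0, 0, 1], [0, 0, 0, 0, 0, 0, 1], [0, 0, 0, 0, 0, 0, 1], [0, 0, 0, 0, 0, 0, 1], [0, 0, 0, 0, 0, 0, 1], [0, 0, 0, 0, 0, 0, 1]]}}

```text
time_s: 40.85
eef_pos: [0.5883, 0.2251, 0.082]
eef_rot: [-0.0, 0.968, -0.251, 0.0]
wrist_force: [-1.7, 0.4, 5.0]
opening: 0.261
grasp_force: 58.6
```

Emit:
{"name": "send_rows", "arguments": {"motion": [[0, 0, 0, 0, 0, -4, 1], [0, 0, 0, 0, 0, -8, 1], [0, 0, 0, 0, 0, -15, 1], [0, 0, 0, 0, 0, -20, 1], [0, 0, 0, 0, 0, -25, 1], [0, 0, 0, 0, 0, -25, 1], [0, 0, 0, 0, 0, -15, 1], [0, 0, 0, 0, 0, 0, 1], [0, 0, 0, 0, 0, 0, 1], [0, 0, 0, 0, 0, 0, 1]]}}

```text
time_s: 41.85
eef_pos: [0.587, 0.2248, 0.192]
eef_rot: [0.001, 0.968, -0.251, -0.001]
wrist_force: [-0.5, -0.2, -0.4]
opening: 0.259
grasp_force: 58.7
```

```bash
python3 -c "
from h import *
import pan
rel(.342,.36,.0185,-29)
c=snap('side'); pan.onboard(c)"
```

```text
t 41.85 p [0.587  0.2248 0.192 ] yaw -29.08 tilt 0.16 -> rz -0.08 shift [-279.8    0.6  173.5] F [-0.5 -0.2 -0.4] open 0.259 gf 58.7
board frame [106.2 -65.1] [ 85.6 102. ] 3.7 rgb [ 55.  200.5 166. ] 360
board frame [99.2 47.7] [100.5  70. ] 87.8 rgb [252.  206.  190.5] 386
board frame [ 90.8 152.6] [49.9 94. ] 0.7 rgb [246.  188.   40.5] 202
```

Emit:
{"name": "send_rows", "arguments": {"motion": [[0, 0, 0, -10, 0, 0, 1], [0, 0, 0, -25, 0, 0, 1], [0, 0, 0, -40, 0, 0, 1], [0, 0, 0, -40, 0, 0, 1], [0, 0, 0, -40, 0, 0, 1], [0, 0, 0, -40, 0, 0, 1], [0, 0, 0, -40, 0, 0, 1], [0, 0, 0, -25, 0, 0, 1], [0, 0, 0, -10, 0, 0, 1], [0, 0, 0, 0, 0, 0, 1]]}}

```text
time_s: 42.9
eef_pos: [0.3506, 0.3567, 0.1933]
eef_rot: [0.0, 0.968, -0.25, -0.0]
wrist_force: [0.8, -0.5, -0.8]
opening: 0.262
grasp_force: 58.8
```

```bash
python3 -c "
from h import *
import pan
rel(.342,.36,.0185,-29)
c=snap('side','side9.png'); pan.onboard(c)"
```

```text
t 42.9 p [0.3506 0.3567 0.1933] yaw -28.94 tilt 0.04 -> rz 0.06 shift [ -9.1   1.3 174.8] F [ 0.8 -0.5 -0.8] open 0.262 gf 58.8
board frame [108.7 -68.5] [101.1  86.7] 89.3 rgb [ 56.  195.  163.5] 414
board frame [108.8  47.5] [85.4 96.9] 1.0 rgb [250. 218. 189.] 490
board frame [108.4 152.4] [86.5 99.4] 0.5 rgb [242. 180.  30.] 594
```

View pics/side9.png

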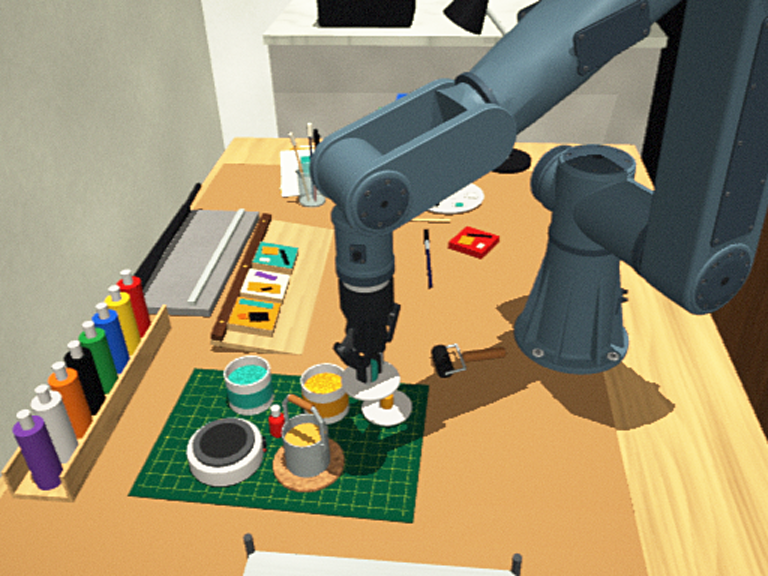

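Side view: the gold lid lies flat at (385,405), the teal lid is held at (370,378), the panels are unchanged and the pot (306,445) is on the cork. Lowering the teal lid.

Emit:
{"name": "send_rows", "arguments": {"motion": [[0, 0, 0, -5, 1, 10, 1], [0, 0, 0, -4, 0, 20, 1], [0, 0, 0, 0, 0, 25, 1], [0, 0, 0, 0, 0, 30, 1], [0, 0, 0, 0, 0, 30, 1], [0, 0, 0, 0, 0, 25, 1], [0, 0, 0, 0, 0, 15, 1], [0, 0, 0, 0, 0, 8, 1], [0, 0, 0, 0, 0, 0, 1], [0, 0, 0, 0, 0, 0, 1]]}}

```text
time_s: 43.95
eef_pos: [0.3443, 0.3597, 0.0309]
eef_rot: [-0.0, 0.968, -0.251, 0.0]
wrist_force: [0.1, 0.8, -0.0]
opening: 0.258
grasp_force: 58.8
```

```bash
python3 -c "
from h import *
rel(.342,.36,.0183,-29)"
```

```text
t 43.95 p [0.3443 0.3597 0.0309] yaw -29.12 tilt 0.03 -> rz -0.12 shift [-2.2  0.9 12.6] F [ 0.1  0.8 -0. ] open 0.258 gf 58.8
```

Emit:
{"name": "send_rows", "arguments": {"motion": [[0, 0, 0, 0, 0, 4, 1], [0, 0, 0, 0, 0, 3, 1], [0, 0, 0, 0, 0, 2, 1], [0, 0, 0, 0, 0, 1, 1], [0, 0, 0, 0, 0, 1, 1], [0, 0, 0, 0, 0, 0.5, 1], [0, 0, 0, 0, 0, 0.5, 1], [0, 0, 0, 0, 0, 0.5, 1], [0, 0, 0, 0, 0, 0, 1], [0, 0, 0, 0, 0, 0, 1]]}}

```text
time_s: 44.95
eef_pos: [0.3437, 0.3597, 0.0181]
eef_rot: [0.0, 0.968, -0.251, -0.0]
wrist_force: [-0.6, -0.2, -0.5]
opening: 0.258
grasp_force: 58.8
```

Emit:
{"name": "send_rows", "arguments": {"motion": [[0, 0, 0, 0, 0, 0, 1], [0, 0, 0, 0, 0, 0, 0.4], [0, 0, 0, 0, 0, 0, 0.3], [0, 0, 0, 0, 0, 0, 0.2], [0, 0, 0, 0, 0, 0, 0.1], [0, 0, 0, 0, 0, 0, 0], [0, 0, 0, 0, 0, 0, 0], [0, 0, 0, 0, 0, -4, 0], [0, 0, 0, 0, 0, -10, 0], [0, 0, 0, 0, 0, -25, 0]]}}

```text
time_s: 45.95
eef_pos: [0.3423, 0.3588, 0.0564]
eef_rot: [0.001, 0.968, -0.251, -0.001]
wrist_force: [0.7, -0.2, 0.4]
opening: 0.495
grasp_force: 0.0
```

Emit:
{"name": "send_rows", "arguments": {"motion": [[0, 0, 0, 0, 0, -30, 0], [0, 0, 0, 0, 0, -30, 0], [0, 0, 0, 0, 0, -30, 0], [0, 0, 0, 0, 0, -30, 0], [0, 0, 0, 0, 20, -20, 0], [0, 0, 0, 0, 40, 0, 0], [0, 0, 0, 0, 40, 0, 0], [0, 0, 0, 0, 40, 0, 0], [0, 0, 0, 0, 40, 0, 0], [0, 0, 0, 0, 40, 0, 0]]}}

```text
time_s: 46.95
eef_pos: [0.2358, 0.1666, 0.1975]
eef_rot: [-0.0, 0.968, -0.25, 0.001]
wrist_force: [-0.1, -1.3, 0.7]
opening: 0.497
grasp_force: 0.0
```

Emit:
{"name": "send_rows", "arguments": {"motion": [[0, 0, 0, 0, 30, 0, 0], [0, 0, 0, 0, 30, 0, 0], [0, 0, 0, 0, 30, 0, 0], [0, 0, 0, 0, 0, 0, 0], [0, 0, 0, 0, 0, 0, 0], [0, 0, 0, 0, 0, 0, 0], [0, 0, 0, 0, 0, 0, 0], [0, 0, 0, 0, 0, 0, 0], [0, 0, 0, 0, 0, 0, 0], [0, 0, 0, 0, 0, 0, 0]]}}

```text
time_s: 47.95
eef_pos: [0.1929, 0.0891, 0.1972]
eef_rot: [-0.0, 0.968, -0.25, -0.0]
wrist_force: [-0.4, 0.2, 0.5]
opening: 0.496
grasp_force: 0.0
```

```bash
python3 -c "
from h import *
import pan,potm
rel(.34,.36,.0183,-29)
potm.pot(.456,.365,-.037)
for n in('side','top'):
    c=dict(np.load(f'/tmp/{n}.npz')); pan.onboard(c); P=cloud(c);Z=P[...,2]
    for nm,x,y in(('gold',.342,.2345),('teal',.342,.36)):
        d=np.hypot(P[...,0]-x,P[...,1]-y); f=P[(d<.06)&(Z>.011)&(Z<.022)]; k=P[(d<.03)&(Z>.03)&(Z<.05)]
        if len(f)>9: A=np.c_[f[:,:2],np.ones(len(f))]; s=np.linalg.lstsq(A,f[:,2],rcond=None)[0]; print(n,nm,len(f),np.round(cv2.minEnclosingCircle((f[:,:2]*1000).astype(np.float32)),1) if 0 else cv2.minEnclosingCircle((f[:,:2]*1000).astype(np.float32)),s[:2].round(3),f[:,2].mean().round(4),k.mean(0).round(4) if len(k) else 0)
cv2.imwrite('pics/top10.png',cv2.resize(c['color'][:,:,::-1],None,fx=1.5,fy=1.5))"
```

```text
t 47.95 p [0.1929 0.0891 0.1972] yaw -28.99 tilt 0.01 -> rz 0.01 shift [  -2.7 -308.2  178.9] F [-0.4  0.2  0.5] open 0.496 gf 0.0
side all 138 [0.4531 0.3692 0.1397] dir 152.3 [0.0198 0.0027]
side wood 89 [0.4564 0.3677 0.143 ] dir 151.3 [0.0134 0.003 ]
top all 111 [0.4575 0.3614 0.1406] dir 150.5 [0.0199 0.0031]
top wood 72 [0.4559 0.362  0.1433] dir 151.7 [0.0122 0.0033]
board frame [108.4 -66. ] [99.4 86.9] 88.3 rgb [ 51. 185. 156.] 405
board frame [108.6  47.4] [100.1  86.8] 90.0 rgb [245.5 215.5 180.5] 504
board frame [108.5 154.2] [99.  86.5] 89.8 rgb [235. 170.  28.] 593
side gold 546 ((340.52239990234375, 234.58128356933594), 45.38114929199219) [0.003 0.003] 0.0153 [0.3417 0.2383 0.0398]
side teal 714 ((350.216552734375, 359.2571716308594), 50.509063720703125) [-0.004  0.001] 0.0153 [0.3429 0.3628 0.0406]
board frame [109.  -69.4] [90.8 86.1] 88.3 rgb [ 59. 146. 130.] 888
board frame [109.2 151.6] [90.3 85.8] 89.7 rgb [172. 145.  47.] 889
board frame [109.1  46.7] [89.7 86.3] 89.0 rgb [178.  161.  157.5] 894
top gold 603 ((345.7622375488281, 229.4481658935547), 48.50167465209961) [-0.    -0.004] 0.0155 [0.3415 0.2312 0.0428]
top teal 602 ((351.04864501953125, 358.1968688964844), 50.793983459472656) [ 0.002 -0.005] 0.0155 [0.3437 0.356  0.0421]
```

View pics/top10.png

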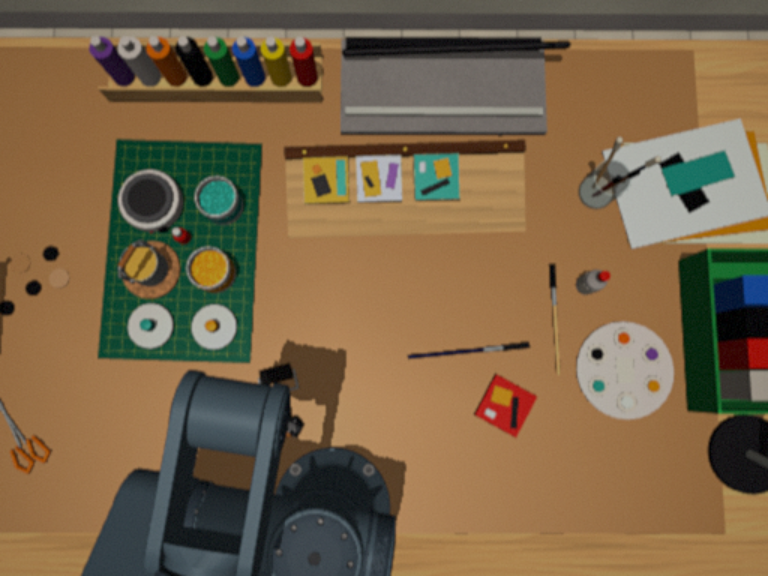

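Final view: the panels (326,180), (379,178) and (437,176) are against the lath, and the pot (147,263) is on the cork. The lids (150,326) and (213,326) lie flat, knobs up, on the mat, and both tubs are upright. The bystanders are in place and the arm is clear, so I hand in.

```bash
python3 -c "
from bench import ctrl
print(ctrl.hand_in())"
```

```text
the job is handed in; nothing more can be done
None
```

The job is handed in (no verdict was returned); in the last images all three panels present are against the lath, the pot is upright on the cork, both lids lie flat, knob up, on the green mat, and both tubs are upright.

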